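# Brush out the rinse pots, lid them and put the brush away

### The arm

A 6-joint arm with a two-finger parallel gripper is mounted at the origin on the work surface. World frame = base frame: x ahead of the robot, y to its left, z up, the work surface at z = 0. Lengths are in m, angles in degrees, forces in N, time in s.
With the tool pointing down it reaches from about 0.35 to 0.875 m from the base axis. Payload 15.5 kg.
Tool frame: the origin (TCP) lies between the finger pads; the fingertips stand 14 mm ahead of it and the grasp point (between the pads) lies 5 mm behind it (arm.nose_length is the distance from the TCP to the fingertips, in m); z points along the fingers, y is the direction in which the jaws open and shut (so a half turn about z gives the same grasp; the last joint's range is limited). The gripper opens to 85 mm and grips with 20 to 120 N. Pads are 22 mm wide; open, the fingers measure 114 mm over their backs; the gripper's body (76 mm by 85 mm) begins 54 mm behind the grasp point. The pads swing forward as they close: fully open they stand 13 mm farther back than shut.
Start: joints at [58.642, 28.281, 77.091, -0, 74.628, -5.472], TCP at [0.273, 0.562, 0.245] pointing down, gripper open.
Joint ranges: [-166.48, 166.48], [-47.26, 123.95], [12.59, 153.08], [-70.14, 250.14], [6.76, 159.57], [-176.63, 176.63]. Speed limits (degrees/s): [108.29, 108.29, 147.25, 172.46, 172.46, 172.46].

### API

Orientations are given as [roll, pitch, yaw] about the fixed x, y, z axes, in that order (R = Rz(yaw) Ry(pitch) Rx(roll)).
In Python, from rig import arm gives the robot as it stands.
- The arm moves only by the tool carry_out, never from a script. Its argument "moves" is a list of rows, each a list of 4 numbers: the shift along the tool's x, y, z in mm, then the turn about the tool's z in degrees. In form: [[tx, ty, tz, yaw], ...]. A call has 1 to 12 rows; each row shifts and turns the commanded pose from where the row before left it, along the tool's axes as they then stand; what a row does not reach is not made up. A row lasts 1/12 s, in which the tool goes at most 41.7 mm and 7.16 degrees, less where a joint would pass 70% of its speed; a pose out of reach is approached as far as the arm can. A call is refused whole if a number of a shift passes 41.7 or a number of a turn 7.16, either way. A call with a gripper value outside its range is refused whole. "claw" is the finger opening in mm, from 0 to 85.4, set as the call begins (left out, the last holds). The fingers move at their own pace and stop on an object; "squeeze" is the grip in N (left out, the last holds). Time passes only in rows, so rows that do not move let the fingers close. It gives the time, the measured TCP pose, the force and the opening at its end, in the units of the state.
- arm.observe(): the state, without advancing time (a new reading comes with each control period).
- arm.snapshot(name): name is "scene" or "top"; returns the picture (400x640x3 uint8, red, green, blue); there is no depth.
- arm.get_calibration(name): a dict with "camera_matrix" (3x3 intrinsics, pixels), "dist" ([k1, k2, p1, p2, k3] as OpenCV has them; the pictures are not rectified), "extrinsics" (4x4, takes a point from camera to world coordinates). Camera axes: x right, y down, z forward; pixel columns grow to the right and rows downward; lengths in m; the calibration is good to about 2 mm. A picture is of the moment at which its call begins. get_calibration takes no time and is no camera call.
- arm.close_job(): hands the job in, once; it reports no verdict.
Trained networks look in the newest picture that a camera, given by its name, has taken for a name from the list of things; names that differ only in an ending like _2 or _b are one class to them, and where a whole thing is asked for, a point or a joint stands for the part that bears it (a point fixed in the world has none). Each returns a list of dicts, best first, with "confidence" (0 to 1); they miss things now and then, are a little off and sometimes report something else, mostly with a low value. They report only what shows in the picture. A call takes as long as a camera call.
- arm.outline_of(camera, thing): "pixels" (400x640 bool, what is visible of it) and "centre" ([column, row] in pixels, amid what is visible of it).
The state is a dict: "t": time; "joint_pos": joint angles; "qvel": joint speeds; "effort": joint torques, N m; "eef_pos": TCP position; "tool_rot": TCP orientation; "ft_force": force on the tool from outside, world axes, zero at the start; "ft_torque": the same for the moment, N m; "grip_width": finger opening in m.
Only numpy, scipy, OpenCV 4.12 (cv2) and the standard library are available. Lean on these libraries where they do the work, as an engineer would, in place of code of your own. Each camera call takes 0.05 s, during which the arm holds its last target.

### The job

Lift the pot brush up and off its hook and brush out every rinse pot on the board, going from the tallest to the shortest so that dark pigment is not carried into the cleaner ones: in each pot work the brush head down to the bottom, up until its head is nearly out and down to the bottom again. Then put the brush away head down in the half-open tilt-out bin, and close each brushed pot with one of the loose wooden lids, seated flat and level on its rim; a spare lid may stay on the board. Leave the pots standing on the board and do not disturb the model pieces and other things around them.

Things in the scene. Friction and masses are not known exactly. Their poses are not given: they have to be found in the camera images.
- pot_tall: the tallest of the glazed ceramic rinse pots (some may be absent): a plain straight round pot, 110 mm high, 80 mm outside and 72 mm inside diameter, 4 mm wall, 5 mm floor, 0.32 kg; origin at the centre of its underside, z up
- pot_tall_rim (a point): centre of the mouth of that pot, at rim height (110 mm above its underside)
- pot_mid: the middle of the glazed ceramic rinse pots (some may be absent): a plain straight round pot, 90 mm high, 80 mm outside and 72 mm inside diameter, 4 mm wall, 5 mm floor, 0.32 kg; origin at the centre of its underside, z up
- pot_mid_rim (a point): centre of the mouth of that pot, at rim height (90 mm above its underside)
- pot_low: the shortest of the glazed ceramic rinse pots (some may be absent): a plain straight round pot, 70 mm high, 80 mm outside and 72 mm inside diameter, 4 mm wall, 5 mm floor, 0.32 kg; origin at the centre of its underside, z up
- pot_low_rim (a point): centre of the mouth of that pot, at rim height (70 mm above its underside)
- lid_a: one of three identical wooden lids, any fits any pot: disc 90 mm across, round cork plug below it (66 mm across narrowing to 58, 8 mm deep), round knob 22 mm across on top; lies plug down. Origin at the centre of the plug's underside, z up: disc from z 8 to 14 mm, knob 14 to 42 mm. Seated, the disc lies on the rim, the origin 8 mm below the rim
- lid_b: one of three identical wooden lids, any fits any pot: disc 90 mm across, round cork plug below it (66 mm across narrowing to 58, 8 mm deep), round knob 22 mm across on top; lies plug down. Origin at the centre of the plug's underside, z up: disc from z 8 to 14 mm, knob 14 to 42 mm. Seated, the disc lies on the rim, the origin 8 mm below the rim
- lid_c: one of three identical wooden lids, any fits any pot: disc 90 mm across, round cork plug below it (66 mm across narrowing to 58, 8 mm deep), round knob 22 mm across on top; lies plug down. Origin at the centre of the plug's underside, z up: disc from z 8 to 14 mm, knob 14 to 42 mm. Seated, the disc lies on the rim, the origin 8 mm below the rim
- brush: the pot brush, 190 mm long, upright as it hangs, 0.08 kg; origin at the bottom end of its head, z up along its shaft: round white head 33 mm across from z 0 to 55 mm, steel shaft 10 mm across to 120 mm, wooden collar 36 mm across from 120 to 126 mm, round wooden handle 20 mm across from 126 to 190 mm
- brush_head (a point): middle of the brush's head, 27.5 mm from its bottom end
- hook_stand: fixed steel stand with a two-pronged hook, nothing above 174 mm; origin on the table under the hanging brush, x points to the post 65 mm behind it. The brush's collar rests on two prongs (gap 18 mm, tops at 160 mm) that point along -x, ends turned up 14 mm, 31 mm before the origin: lift the brush 25 mm (not over 40: its head does not fit between the prongs), then draw it out along -x by 60 mm
- hook_rest (a point): the point on the brush's axis at prong top height, where its collar's underside rests
- bin_case: fixed white plastic case of the tilt-out bin, 130 mm deep, 156 mm wide, 150 mm tall, open in front; origin on the table under the middle of its front edge, x points into the case (away from the opening), the case's top plate starts 30 mm behind the front edge
- bin_mouth (a point): a point in the bin's open mouth, fixed to the case, 12 mm in front of the case's front edge, 125 mm above the table: the brush can be lowered here head down; the free mouth reaches from the case's top plate (42 mm behind it) to the bin's front panel (43 mm or more before it at panel-top height), 134 mm wide
- bin_in (a point): centre of the bin's inner floor, moves with the bin; its x runs from the front panel to the back of the bin, z up along the front panel; the inside is 86 mm deep, 134 mm wide, the front panel 135 mm and the other walls 90 mm high
- bin (a joint): tilt of the clear plastic bin about its lower front edge (10 mm above the table at the front of the case), rad: 0 is shut, 0.65 fully tilted out; it is half open and stiff, and can stay as it is
- queen: black ebony chess queen, 102 mm tall, not part of the job; origin under its base
- farmhouse: brown resin model farmhouse, 60 x 90 mm, about 90 mm tall, not part of the job; origin under its middle
- pine: grey plastic model pine tree on a round base 48 mm across, 106 mm tall, not part of the job; origin under its base
- gauge: silver aluminium measuring gauge lying flat, 170 mm long, not part of the job; origin under the middle of its beam, x along it
- varnish: small glass jar with a black cap, 44 mm across, 85 mm tall, not part of the job; origin under its base
- plinth: dark wooden display plinth, a disc 52 mm across, 35 mm tall, not part of the job; origin under its base

How it is judged:
By the outcome, as a careful person would: the job done as asked, in the order asked, and still so for the second after the job is handed in, with the robot touching nothing.
Of pot_tall, pot_mid, pot_low only 2 to 3 are there at a start; the rules pass over those that are not, and their reading is None.
At some moment in a run one of pot_tall, pot_mid, pot_low, lid_a, lid_b, lid_c may be knocked a few centimetres aside while the robot is not near it.
It also fails if it takes over 210 s, if anything falls off the work surface, if the arm or the gripper's body presses on something with over 40 N, if the wrist force passes 120 N, or if a joint passes its speed limit or range.

## Working session

There is one attempt and no reset: what is moved stays moved. The work goes in short steps, Python scripts to look and compute and a tool call to move; the robot and the scene stay as the last step left them, time stands still between calls to the robot, and variables do not carry over. Pictures are saved under pics/ and viewed, and the job is handed in when it is done.

Besides the shell and the picture viewer there is one more tool, called after "Call:" as name([rows], argument=value, ...), one row to a line, values as JSON. carry_out: Moves the arm, as the interface text tells. Its arguments: {"type":"object","properties":{"moves":{"type":"array","items":{"type":"array","items":{"type":"number"}}},"claw":{"type":"number"},"squeeze":{"type":"number"}},"required":["moves"]}

```bash
ls; mkdir -p pics; python3 - <<'E'
from rig import arm
import cv2
s=arm.observe(); print({k:s[k] for k in('t','eef_pos','tool_rot','grip_width','ft_force')})
for n in('scene','top'):
    cv2.imwrite(f'pics/{n}0.png',arm.snapshot(n)[:,:,::-1]); c=arm.get_calibration(n); print(n,c)
E
```

```text
pics
{'t': 0.0, 'eef_pos': array([0.27266203, 0.56197754, 0.24468897]), 'tool_rot': array([-1.79926320e+02, -6.28580923e-03,  1.54114762e+02]), 'grip_width': 0.08577205436320148, 'ft_force': array([-0.24902644, -0.06844843, -0.84157032])}
scene {'camera_matrix': array([[415.88986546,   0.        , 320.51656092],
       [  0.        , 415.88986546, 197.45956591],
       [  0.        ,   0.        ,   1.        ]]), 'dist': array([-0.0717694,  0.       ,  0.       ,  0.       ,  0.       ]), 'extrinsics': array([[-0.27706399,  0.49596593, -0.82295403,  1.5492449 ],
       [ 0.96082636,  0.14920085, -0.23356329,  0.2809804 ],
       [ 0.006946  , -0.8554279 , -0.51787533,  0.71022136],
       [ 0.        ,  0.        ,  0.        ,  1.        ]])}
top {'camera_matrix': array([[416.10649593,   0.        , 321.03695287],
       [  0.        , 416.10649593, 198.916314  ],
       [  0.        ,   0.        ,   1.        ]]), 'dist': array([-0.01412472,  0.        ,  0.        ,  0.        ,  0.        ]), 'extrinsics': array([[-0.00884821, -0.98570271,  0.16826135,  0.45008751],
       [-0.99994733,  0.00959717,  0.00363844,  0.02482943],
       [-0.00520125, -0.1682203 , -0.9857357 ,  1.08662272],
       [ 0.        ,  0.        ,  0.        ,  1.        ]])}
```

View pics/scene0.png

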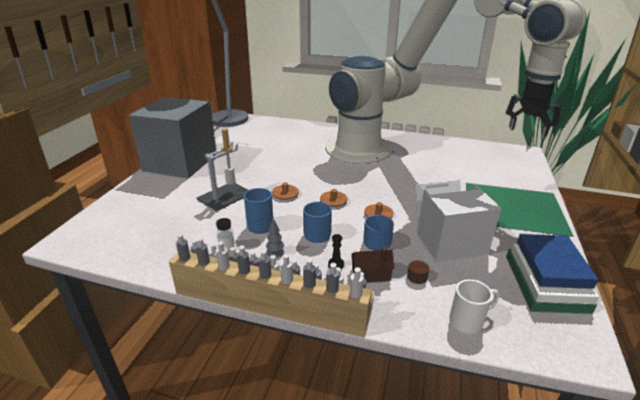

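View pics/top0.png

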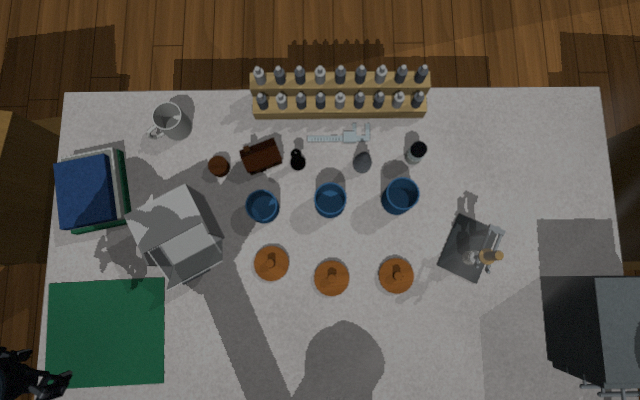

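```bash
cat > h.py <<'E'
from rig import arm
import numpy as np, cv2
def ray(cam,uv):
    c=arm.get_calibration(cam); K=c['camera_matrix'];E=c['extrinsics']
    p=cv2.undistortPoints(np.array([[uv]],float),K,c['dist'])[0,0]
    d=E[:3,:3]@np.array([p[0],p[1],1.]); return E[:3,3],d/np.linalg.norm(d)
def atz(cam,uv,z):
    o,d=ray(cam,uv); return o+d*(z-o[2])/d[2]
def proj(cam,P):
    c=arm.get_calibration(cam);E=np.linalg.inv(c['extrinsics'])
    r,_=cv2.Rodrigues(E[:3,:3]); return cv2.projectPoints(np.array(P,float).reshape(-1,1,3),r,E[:3,3],c['camera_matrix'],c['dist'])[0][:,0]
def tri(uv1,uv2):
    o1,d1=ray('scene',uv1);o2,d2=ray('top',uv2)
    A=np.c_[d1,-d2];t=np.linalg.lstsq(A,o2-o1,rcond=None)[0]
    a=o1+d1*t[0];b=o2+d2*t[1]; return (a+b)/2,np.linalg.norm(a-b)
E
python3 - <<'E'
from h import *
import pickle
for n in('scene','top'):
    arm.snapshot(n)
R={}
for n in('scene','top'):
    for th in('pot_tall','pot_mid','pot_low','lid_a','brush','hook_stand','bin_case','bin','queen','farmhouse','pine','gauge','varnish','plinth'):
        r=arm.outline_of(n,th); R[n,th]=r
        print(n,th,[(round(q['confidence'],2),np.round(q['centre']).tolist(),int(q['pixels'].sum())) for q in r])
pickle.dump(R,open('R.pkl','wb'))
print(arm.observe()['t'])
E
```

```text
scene pot_tall [(0.61, [259.0, 210.0], 1138)]
scene pot_mid [(0.92, [316.0, 223.0], 1066), (0.37, [416.0, 271.0], 429), (0.16, [217.0, 191.0], 1012)]
scene pot_low [(0.65, [378.0, 234.0], 887)]
scene lid_a [(0.87, [283.0, 189.0], 349), (0.86, [379.0, 210.0], 302), (0.83, [330.0, 197.0], 351)]
scene brush [(0.89, [228.0, 163.0], 384)]
scene hook_stand [(0.87, [222.0, 192.0], 1243), (0.29, [433.0, 190.0], 494)]
scene bin_case [(0.7, [453.0, 219.0], 5466)]
scene bin [(0.77, [437.0, 190.0], 545), (0.54, [317.0, 223.0], 1020), (0.44, [379.0, 209.0], 318)]
scene queen [(0.83, [336.0, 252.0], 362), (0.67, [257.0, 209.0], 1094)]
scene farmhouse [(0.84, [376.0, 263.0], 1171)]
scene pine [(0.82, [274.0, 242.0], 462)]
scene gauge [(0.16, [434.0, 189.0], 557)]
scene varnish [(0.62, [226.0, 237.0], 432)]
scene plinth [(0.61, [418.0, 271.0], 403)]
top pot_tall [(0.57, [398.0, 196.0], 1032)]
top pot_mid [(0.92, [332.0, 199.0], 917), (0.54, [192.0, 254.0], 2872)]
top pot_low [(0.57, [263.0, 205.0], 904), (0.39, [270.0, 265.0], 1005)]
top lid_a [(0.86, [397.0, 276.0], 1033), (0.74, [334.0, 278.0], 973), (0.74, [270.0, 263.0], 927)]
top brush [(0.43, [481.0, 254.0], 436)]
top hook_stand [(0.95, [468.0, 245.0], 2550)]
top bin_case [(0.75, [176.0, 234.0], 6683)]
top bin [(0.65, [192.0, 254.0], 2862), (0.27, [298.0, 160.0], 275)]
top queen [(0.63, [296.0, 157.0], 255)]
top farmhouse [(0.87, [264.0, 154.0], 1024)]
top pine [(0.78, [363.0, 163.0], 320), (0.64, [398.0, 195.0], 1062), (0.47, [179.0, 236.0], 6756)]
top gauge [(0.96, [346.0, 138.0], 536)]
top varnish [(0.63, [413.0, 154.0], 341), (0.24, [333.0, 197.0], 998), (0.22, [482.0, 254.0], 469)]
top plinth [(0.69, [216.0, 166.0], 383)]
1.6
```

```bash
cat >> h.py <<'E'
from scipy.optimize import minimize
def ring(r,z,n=40):
    a=np.linspace(0,2*np.pi,n,endpoint=False); return np.c_[r*np.cos(a),r*np.sin(a),0*a+z]
def sil(cam,parts,xyz):
    m=np.zeros((1600,2560),np.uint8)
    for P in parts:
        q=proj(cam,P+np.array(xyz)); q=((q+.5)*4-.5)
        cv2.fillConvexPoly(m,cv2.convexHull(np.round(q).astype(np.int32)),1)
    return m
def fit(parts,masks,x0,z=0.):
    M={k:cv2.resize(v.astype(np.uint8),(2560,1600),interpolation=cv2.INTER_NEAREST) for k,v in masks.items()}
    def f(x):
        s=0
        for k in M:
            a=sil(k,parts,[x[0],x[1],z if len(x)<3 else x[2]]); s+=1-(a&M[k]).sum()/max(1,(a|M[k]).sum())
        return s/len(M)
    x0=np.array(x0,float); S=np.vstack([x0]+[x0+e for e in np.eye(len(x0))*.012])
    r=minimize(f,x0,method='Nelder-Mead',options=dict(initial_simplex=S,xatol=2e-4,fatol=1e-4,maxiter=80)); return r.x,r.fun
def cyl(r,z0,z1): return np.r_[ring(r,z0),ring(r,z1)]
LID=[np.r_[ring(.033,.008),ring(.029,0)],cyl(.045,.008,.014),cyl(.011,.014,.042)]
BR=[cyl(.0165,0,.055),cyl(.005,.055,.12),cyl(.018,.12,.126),cyl(.010,.126,.19)]
H=dict(pot_tall=.11,pot_mid=.09,pot_low=.07)
E
python3 - <<'E'
from h import *
import pickle
R=pickle.load(open('R.pkl','rb'))
for p in H:
    ms={c:R[c,p][0]['pixels'] for c in('scene','top')}
    x0=atz('top',R['top',p][0]['centre'],H[p]/2)[:2]
    print(p,x0,*[(k,fit([cyl(.04,0,H[p])],{k:ms[k]},x0)) for k in ms],fit([cyl(.04,0,H[p])],ms,x0))
tl=R['top','lid_a'];sl=R['scene','lid_a']
for q in tl:
    x0=atz('top',q['centre'],.012)[:2]
    pj=proj('scene',[*x0,.012])[0]; s=min(sl,key=lambda r:np.linalg.norm(np.array(r['centre'])-pj))
    print('lid',x0,fit(LID,{'top':q['pixels']},x0),fit(LID,{'scene':s['pixels']},x0))
P,e=tri(R['scene','brush'][0]['centre'],R['top','brush'][0]['centre']); print('brush tri',P,e)
ms={c:R[c,'brush'][0]['pixels'] for c in('scene','top')}
print(fit(BR,ms,[*P[:2],.04])); print(fit(BR,ms,P[:2],.04))
for n,(a,b,c,d) in dict(scene=(180,120,280,220),top=(420,180,540,290)).items():
    im=cv2.imread(f'pics/{n}0.png')[b:d,a:c]; cv2.imwrite(f'pics/z{n}.png',cv2.resize(im,None,fx=5,fy=5,interpolation=cv2.INTER_CUBIC))
im=cv2.imread('pics/top0.png')[170:300,110:240]; cv2.imwrite('pics/zbin.png',cv2.resize(im,None,fx=4.5,fy=4.5,interpolation=cv2.INTER_CUBIC))
E
```

```text
pot_tall [ 0.63096516 -0.16610461] ('scene', (array([ 0.62742527, -0.16660577]), np.float64(0.0789059724970822))) ('top', (array([ 0.63090891, -0.1672734 ]), np.float64(0.10493760173629951))) (array([ 0.63032824, -0.16645879]), np.float64(0.09546421841316677))
pot_mid [0.62791715 0.00083422] ('scene', (array([0.62126383, 0.0077307 ]), np.float64(0.05688439980021087))) ('top', (array([0.62424415, 0.00580226]), np.float64(0.061194412405485066))) (array([0.62329447, 0.00716692]), np.float64(0.07036114580877911))
pot_low [0.61420415 0.17715328] ('scene', (array([0.60712966, 0.17888944]), np.float64(0.11612056028014006))) ('top', (array([0.61229024, 0.17796403]), np.float64(0.05544632324026744))) (array([0.61187682, 0.17857301]), np.float64(0.09415585133898668))
lid [ 0.43229693 -0.16334557] (array([ 0.43617549, -0.15816486]), np.float64(0.04930370370370374)) (array([ 0.4356875 , -0.15727188]), np.float64(0.05443583118001727))
lid [ 0.4308068  -0.00156364] (array([0.43104347, 0.00413809]), np.float64(0.04797002641115411)) (array([0.43027649, 0.00403364]), np.float64(0.08825937448829213))
lid [0.46838879 0.16044439] (array([0.46927955, 0.15824227]), np.float64(0.07350459403712728)) (array([0.46408375, 0.15866177]), np.float64(0.2960478343298819))
brush tri [ 0.48102791 -0.33599511  0.11458572] 0.008471440735002533
(array([ 0.4784779 , -0.33352599,  0.04005093]), np.float64(0.17716549676274268))
(array([ 0.47773102, -0.33390644]), np.float64(0.17626217917907433))
```

View pics/zscene.png

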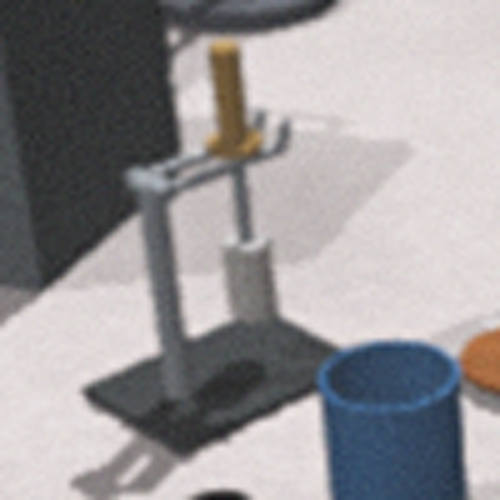

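View pics/ztop.png

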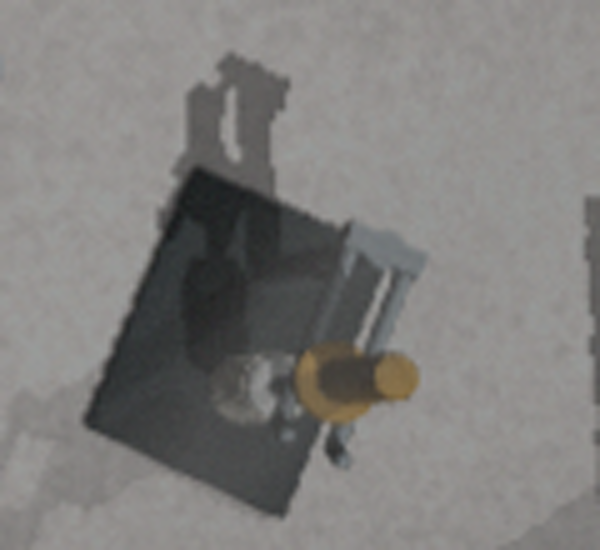

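View pics/zbin.png

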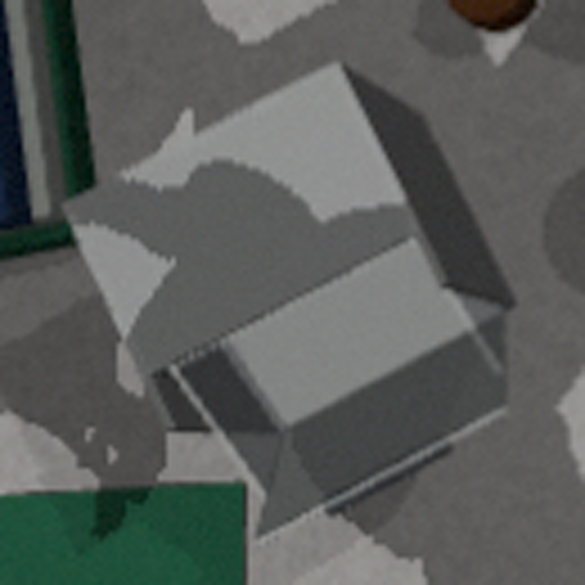

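```bash
python3 - <<'E'
from h import *
t=lambda u,v:(420+(u+.5)/5-.5,180+(v+.5)/5-.5)
b=lambda u,v:(110+(u+.5)/4.5-.5,170+(v+.5)/4.5-.5)
A=lambda p,z:atz('top',p,z)[:2]
def ang(a,c): d=c-a; return np.degrees(np.arctan2(d[1],d[0])),np.linalg.norm(d)
print('handle top',A(t(395,377),.23),'collar',A(t(333,382),.166),'headbot?')
c=[A(t(*p),.006) for p in((195,168),(85,425),(283,517))]; print('plate',c,ang(c[1],c[0]),ang(c[2],c[1]))
x=[A(t(*p),.16) for p in((350,235),(415,257))]; e=[A(t(287,430),.174),A(t(342,460),.174)]
print('xbar',x,'tips',e,ang(e[0],x[0]),ang(e[1],x[1]),ang(sum(e)/2,sum(x)/2))
z=.15
q=[A(b(*p),z) for p in((65,203),(342,62),(415,238),(148,372))]; print('case top',q,[ang(q[i],q[(i+1)%4]) for i in range(4)])
# scene handle
s=lambda u,v:(180+(u+.5)/5-.5,120+(v+.5)/5-.5)
print(tri(s(224,46),t(395,377)), atz('scene',s(224,46),.23),atz('scene',s(234,145),.163))
E
```

```text
handle top [ 0.47656577 -0.33367274] collar [ 0.47665797 -0.33300687] headbot?
plate [array([ 0.59309359, -0.33107817]), array([ 0.46072451, -0.26612573]), array([ 0.41334624, -0.36462984])] (np.float64(-26.136814740376174), np.float64(0.1474462437492352)) (np.float64(64.3134896795739), np.float64(0.10930580409686443))
xbar [array([ 0.54184589, -0.34780522]), array([ 0.53170943, -0.37613316])] tips [array([ 0.45602225, -0.30839612]), array([ 0.44295859, -0.33132704])] (np.float64(-24.663971103842325), np.float64(0.09443926171667566)) (np.float64(-26.78705959603966), np.float64(0.09941981714618722)) (np.float64(-25.75279126929278), np.float64(0.09691291457562601))
case top [array([0.57775682, 0.47805114]), array([0.6493223 , 0.34019812]), array([0.55834495, 0.29907866]), array([0.49230091, 0.43031186])] [(np.float64(-62.56421863408069), np.float64(0.15532247839752822)), (np.float64(-155.67823268555358), np.float64(0.09983830811895693)), (np.float64(116.7141512909027), np.float64(0.14691483069069128)), (np.float64(29.189572162403056), np.float64(0.09788642426940358))]
(array([ 0.47649757, -0.33386008,  0.22879607]), np.float64(0.000618493129915154)) [ 0.47933512 -0.33190805  0.23      ] [ 0.47894541 -0.33313776  0.163     ]
```

```bash
cat > go.py <<'E'
import sys; from h import *
# usage: go.py x y [z] [yaw]
s=arm.observe(); p=s['eef_pos']; y=np.radians(s['tool_rot'][2])
a=[float(v) for v in sys.argv[1:]]
d=np.array(a[:2])-p[:2]; tx=d@[np.cos(y),np.sin(y)]; ty=d@[np.sin(y),-np.cos(y)]
print('t',round(s['t'],2),'pos',np.round(p,4),'rot',np.round(s['tool_rot'],2),'F',np.round(s['ft_force'],1),'w',round(s['grip_width']*1e3,1))
print('shift mm tx %.1f ty %.1f tz %s  norm %.1f'%(tx*1e3,ty*1e3,round((p[2]-a[2])*1e3,1) if len(a)>2 else '-',np.hypot(tx,ty)*1e3))
E
python3 go.py .477 -.3335 .30
```

```text
t 1.6 pos [0.2729 0.5623 0.2453] rot [180.    -0.   154.11] F [ 0.1 -0.4 -0.2] w 85.4
shift mm tx -574.8 ty -716.8 tz -54.7  norm 918.8
```

Call:
carry_out([
  [0, 0, -20, 0],
  [0, 0, -20, 0],
  [-5, -8, -15, 0],
  [-20, -25, 0, 0],
  [-20, -25, 0, 0],
  [-20, -25, 0, 0],
  [-20, -25, 0, 0],
  [-20, -25, 0, 0],
  [-20, -25, 0, 0],
  [-20, -25, 0, 0],
  [-20, -25, 0, 0],
  [-20, -25, 0, 0],
], claw=85, squeeze=40)

```text
t: 2.6
eef_pos: [0.3372, 0.27, 0.3005]
tool_rot: [180.0, 0.0, 154.1]
ft_force: [2.1, -0.1, 0.3]
grip_width: 0.0853
```

Call:
carry_out([
  [-20, -25, 0, 0],
  [-20, -25, 0, 0],
  [-20, -25, 0, 0],
  [-20, -25, 0, 0],
  [-20, -25, 0, 0],
  [-20, -25, 0, 0],
  [-20, -25, 0, 0],
  [-20, -25, 0, 0],
  [-20, -25, 0, 0],
  [-20, -25, 0, 0],
  [-20, -25, 0, 0],
  [-20, -25, 0, 0],
])

```text
t: 3.6
eef_pos: [0.4219, -0.1046, 0.3005]
tool_rot: [180.0, 0.0, 154.1]
ft_force: [0.8, -0.1, 0.8]
grip_width: 0.085
```

```bash
python3 go.py .477 -.3335 .30
```

```text
t 3.6 pos [ 0.4219 -0.1046  0.3005] rot [1.800e+02 3.000e-02 1.541e+02] F [ 0.8 -0.1  0.8] w 85.0
shift mm tx -149.5 ty -181.9 tz 0.5  norm 235.4
```

Call:
carry_out([
  [-20, -24, 0, 0],
  [-20, -24, 0, 0],
  [-20, -24, 0, 0],
  [-20, -24, 0, 0],
  [-20, -24, 0, 0],
  [-20, -24, 0, 0],
  [-15, -20, 0, 0],
  [-10, -12, 0, 0],
  [-4, -5, 0, 0],
  [0, 0, 0, 0],
  [0, 0, 0, 0],
])

```text
t: 4.52
eef_pos: [0.477, -0.33, 0.3003]
tool_rot: [180.0, -0.0, 154.1]
ft_force: [0.3, 1.8, -0.1]
grip_width: 0.0853
```

```bash
python3 go.py .477 -.3335 .195; cat > snap.py <<'E'
import sys; from h import *
# snap.py name tag u0 v0 u1 v1 scale
n,tag=sys.argv[1:3]; im=arm.snapshot(n)[:,:,::-1]
if len(sys.argv)>3:
    a,b,c,d=map(int,sys.argv[3:7]); f=float(sys.argv[7]); im=cv2.resize(im[b:d,a:c],None,fx=f,fy=f,interpolation=cv2.INTER_CUBIC)
cv2.imwrite(f'pics/{tag}.png',im)
E
python3 snap.py scene s1 140 60 300 220 4
```

```text
t 4.52 pos [ 0.477  -0.33    0.3003] rot [ 1.7998e+02 -3.0000e-02  1.5410e+02] F [ 0.3  1.8 -0.1] w 85.3
shift mm tx -1.5 ty -3.1 tz 105.3  norm 3.5
```

View pics/s1.png

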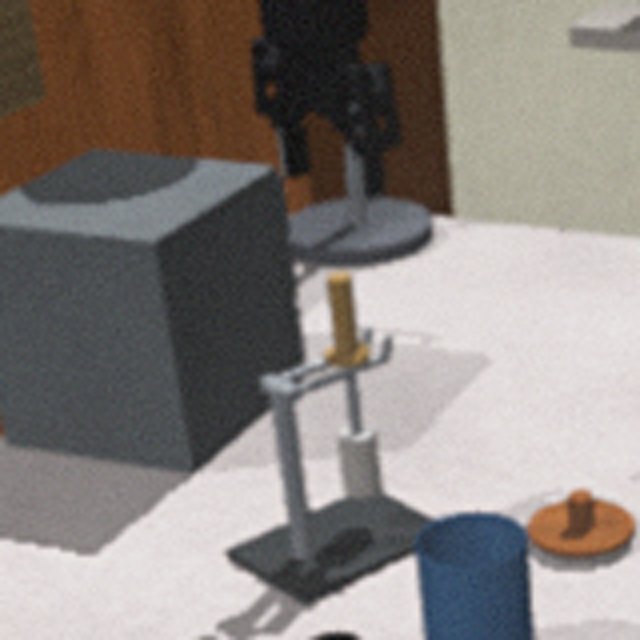

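The open gripper is above the brush handle (handle top at about 340,275 in the crop, fingertips at 290,170 and 375,190). I'll lower it and grip.

Call:
carry_out([
  [-1.5, -3, 15, 0],
  [0, 0, 15, 0],
  [0, 0, 15, 0],
  [0, 0, 15, 0],
  [0, 0, 15, 0],
  [0, 0, 15, 0],
  [0, 0, 10, 0],
  [0, 0, 5, 0],
  [0, 0, 0, 0],
  [0, 0, 0, 0],
])

```text
t: 5.4
eef_pos: [0.4777, -0.3338, 0.1958]
tool_rot: [-180.0, 0.0, 154.1]
ft_force: [0.0, 0.2, 0.9]
grip_width: 0.0848
```

Call:
carry_out([
  [0, 0, 0, 0],
  [0, 0, 0, 0],
  [0, 0, 0, 0],
  [0, 0, 0, 0],
  [0, 0, 0, 0],
  [0, 0, 0, 0],
  [0, 0, 0, 0],
  [0, 0, 0, 0],
], claw=10, squeeze=40)

```text
t: 6.07
eef_pos: [0.4777, -0.3341, 0.1955]
tool_rot: [-180.0, 0.0, 154.1]
ft_force: [-0.8, 1.3, 5.2]
grip_width: 0.019
```

```bash
python3 go.py .477 -.3335 .195;python3 snap.py scene s2 140 60 300 220 4;python3 snap.py top t2 400 180 560 300 4
```

```text
t 6.07 pos [ 0.4777 -0.3341  0.1955] rot [-1.8000e+02  2.0000e-02  1.5411e+02] F [-0.8  1.3  5.2] w 19.0
shift mm tx 0.9 ty 0.2 tz 0.5  norm 0.9
```

View pics/s2.png

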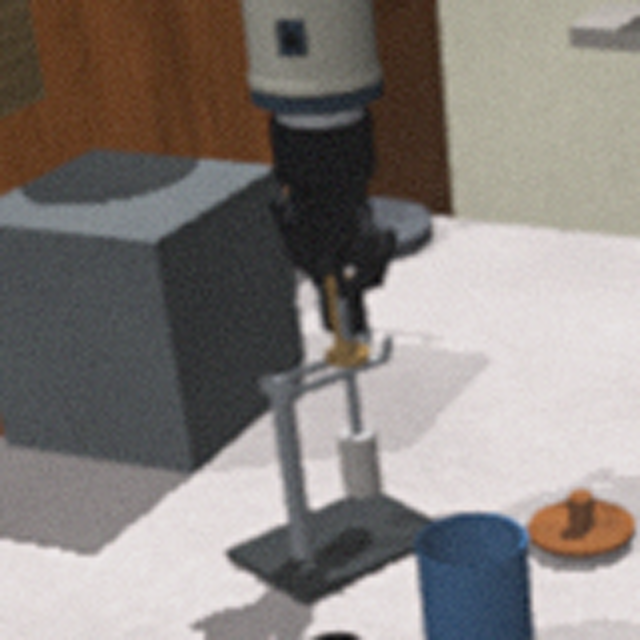

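View pics/t2.png

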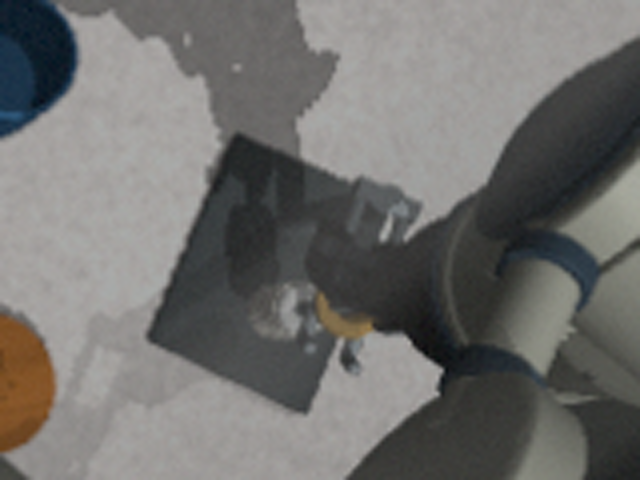

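Gripped at 19 mm on the handle and the brush is still upright. Next I lift it 26 mm and draw it out.

Call:
carry_out([
  [0, 0, -5, 0],
  [0, 0, -7, 0],
  [0, 0, -7, 0],
  [0, 0, -7, 0],
  [0, 0, 0, 0],
  [0, 0, 0, 0],
])

```text
t: 6.67
eef_pos: [0.4778, -0.3342, 0.2219]
tool_rot: [-180.0, 0.1, 154.1]
ft_force: [0.2, 0.9, -1.2]
grip_width: 0.0192
```

Call:
carry_out([
  [5, 0, 0, 0],
  [10, 0, 0, 0],
  [15, 0, 0, 0],
  [15, 0, 0, 0],
  [15, 0, 0, 0],
  [15, 0, 0, 0],
  [15, 0, 0, 0],
  [10, 0, 0, 0],
  [0, 0, 0, 0],
])

```text
t: 7.42
eef_pos: [0.3855, -0.289, 0.2211]
tool_rot: [180.0, -0.1, 154.1]
ft_force: [-0.3, -0.4, -1.3]
grip_width: 0.0193
```

Call:
carry_out([
  [0, 0, -10, 0],
  [0, 0, -20, 0],
  [0, 0, -25, 0],
  [0, 0, -25, 0],
  [0, 0, -25, 0],
  [0, 0, -20, 0],
  [0, 0, -10, 0],
  [0, 0, 0, 0],
])

```text
t: 8.08
eef_pos: [0.3885, -0.2911, 0.3584]
tool_rot: [-179.9, 0.2, 154.1]
ft_force: [-0.5, 0.0, -1.0]
grip_width: 0.0191
```

```bash
python3 go.py .63 -.1665 .316;python3 snap.py scene s3;python3 snap.py top t3
```

```text
t 8.08 pos [ 0.3885 -0.2911  0.3584] rot [-179.93    0.23  154.12] F [-0.5  0.  -1. ] w 19.1
shift mm tx -162.8 ty 217.5 tz 42.4  norm 271.7
```

View pics/s3.png

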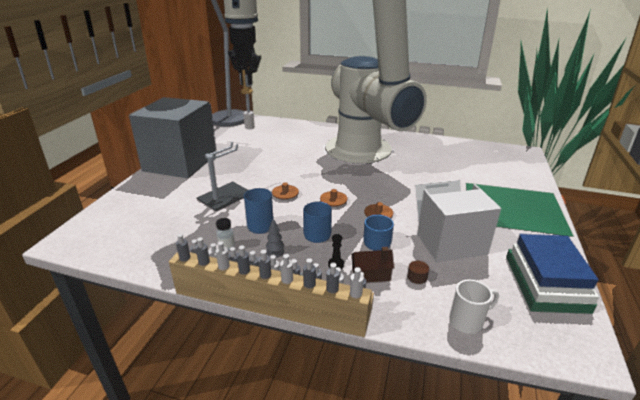

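View pics/t3.png

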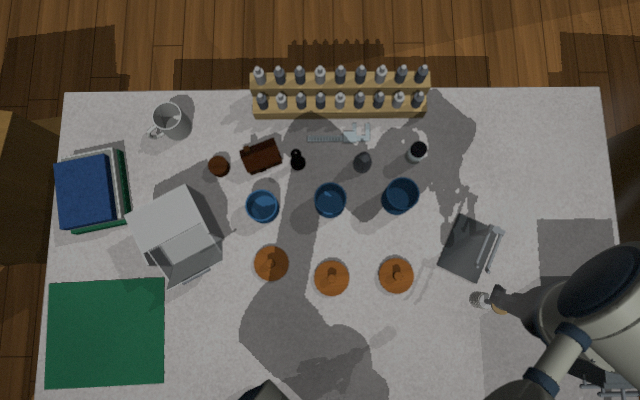

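Brush is off the hook and hanging straight from the gripper (head at about 250,120 in scene, clear of the stand). Next is the tall pot.

Call:
carry_out([
  [-8, 11, 0, 0],
  [-18, 24, 0, 0],
  [-18, 24, 0, 0],
  [-18, 24, 0, 0],
  [-18, 24, 0, 0],
  [-18, 24, 0, 0],
  [-18, 24, 0, 0],
  [-18, 24, 0, 0],
  [-15, 20, 0, 0],
  [-9, 12, 0, 0],
  [-4, 6, 0, 0],
  [0, 0, 0, 0],
])

```text
t: 9.18
eef_pos: [0.6287, -0.165, 0.3545]
tool_rot: [-180.0, -0.1, 154.2]
ft_force: [-0.2, -0.8, -1.4]
grip_width: 0.0189
```

```bash
cat > look.py <<'E'
import sys; from h import *
# look.py thing cams...
th=sys.argv[1]; cams=sys.argv[2:] or ['scene','top']
parts=LID if th=='lid_a' else [cyl(.04,0,H[th])]
h=.012 if th=='lid_a' else H[th]/2
for c in cams:
    arm.snapshot(c)
    for q in arm.outline_of(c,th):
        if q['confidence']<.3: continue
        x0=atz(c,q['centre'],h)[:2]; x,f=fit(parts,{c:q['pixels']},x0)
        print(c,round(q['confidence'],2),np.round(x,4),'1-iou',round(f,3),int(q['pixels'].sum()))
E
python3 look.py pot_tall;python3 go.py .63 -.1665 .316;python3 snap.py scene s4 180 60 340 220 4;
```

```text
scene 0.83 [ 0.6273 -0.1674] 1-iou 0.062 1165
top 0.96 [ 0.6339 -0.1478] 1-iou 0.618 432
top 0.37 [0.7073 0.082 ] 1-iou 0.76 266
t 9.38 pos [ 0.6272 -0.1665  0.3561] rot [-1.7999e+02 -3.0000e-02  1.5407e+02] F [ 0.2 -0.3 -1.9] w 19.2
shift mm tx -2.5 ty 1.2 tz 40.1  norm 2.8
```

View pics/s4.png

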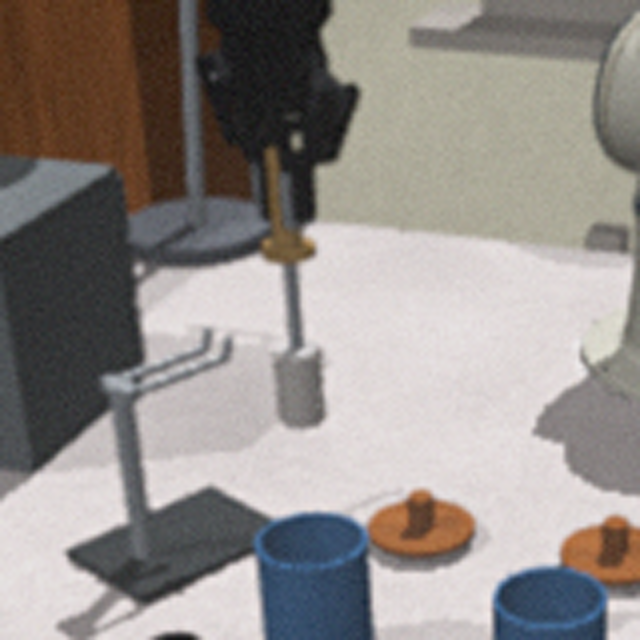

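Scene fit gives the tall pot at (0.628, -0.167) and the brush is above it. The top view is blocked by the arm. Lowering into the pot.

Call:
carry_out([
  [-1, 1, 20, 0],
  [0, 0, 25, 0],
  [0, 0, 25, 0],
  [0, 0, 25, 0],
  [0, 0, 25, 0],
  [0, 0, 25, 0],
  [0, 0, 20, 0],
  [0, 0, 15, 0],
  [0, 0, 8, 0],
  [0, 0, 3, 0],
  [0, 0, 0, 0],
])

```text
t: 10.35
eef_pos: [0.6292, -0.1657, 0.1654]
tool_rot: [-180.0, -0.0, 154.1]
ft_force: [0.1, -0.1, -0.8]
grip_width: 0.0195
```

```bash
python3 go.py .628 -.167 .1605;python3 snap.py scene s5 180 60 340 260 4;
```

```text
t 10.35 pos [ 0.6292 -0.1657  0.1654] rot [-1.8000e+02 -1.0000e-02  1.5409e+02] F [ 0.1 -0.1 -0.8] w 19.5
shift mm tx 0.5 ty -1.7 tz 4.9  norm 1.8
```

View pics/s5.png

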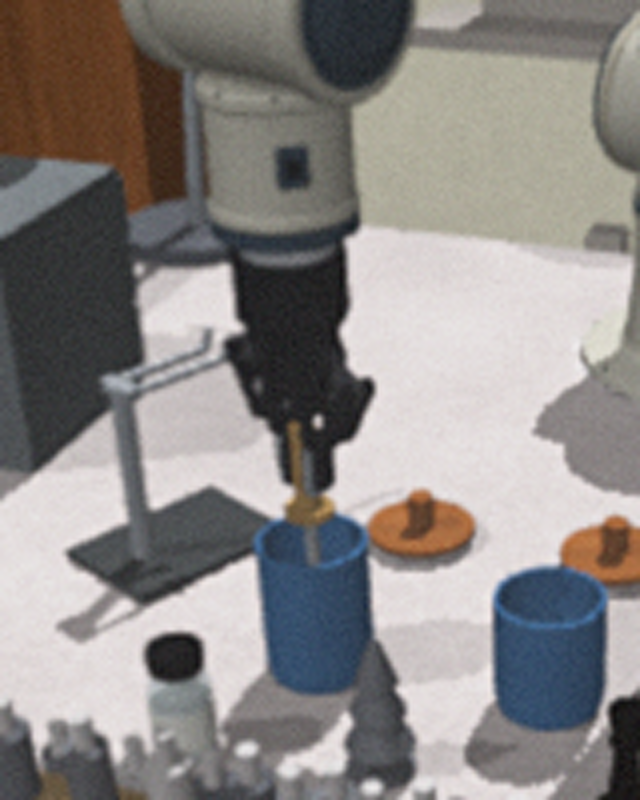

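Call:
carry_out([
  [0, 0, 1.5, 0],
  [0, 0, 1.5, 0],
  [0, 0, 0, 0],
])

```text
t: 10.65
eef_pos: [0.6296, -0.1655, 0.1627]
tool_rot: [180.0, 0.0, 154.1]
ft_force: [0.3, -0.1, 0.1]
grip_width: 0.0187
```

Call:
carry_out([
  [0, 0, 1, 0],
  [0, 0, 1, 0],
  [0, 0, 0, 0],
  [0, 0, 0, 0],
])

```text
t: 10.98
eef_pos: [0.6297, -0.1654, 0.1606]
tool_rot: [180.0, 0.0, 154.1]
ft_force: [-0.5, -1.7, 3.3]
grip_width: 0.0191
```

Call:
carry_out([
  [0, 0, 1, 0],
  [0, 0, 0, 0],
  [0, 0, 0, 0],
])

```text
t: 11.23
eef_pos: [0.6301, -0.1656, 0.1605]
tool_rot: [180.0, 0.1, 154.1]
ft_force: [-1.8, 0.2, 15.2]
grip_width: 0.019
```

Contact at TCP z 0.1605, as predicted. Up 94 mm and back down.

Call:
carry_out([
  [0, 0, -10, 0],
  [0, 0, -18, 0],
  [0, 0, -20, 0],
  [0, 0, -20, 0],
  [0, 0, -16, 0],
  [0, 0, -8, 0],
  [0, 0, -2, 0],
  [0, 0, 0, 0],
  [0, 0, 0, 0],
])

```text
t: 11.98
eef_pos: [0.629, -0.1653, 0.2523]
tool_rot: [-180.0, -0.1, 154.1]
ft_force: [0.0, -0.2, -1.4]
grip_width: 0.0195
```

Call:
carry_out([
  [0, 0, 8, 0],
  [0, 0, 18, 0],
  [0, 0, 20, 0],
  [0, 0, 20, 0],
  [0, 0, 16, 0],
  [0, 0, 7, 0],
  [0, 0, 2, 0],
  [0, 0, 2, 0],
  [0, 0, 0.5, 0],
  [0, 0, 0, 0],
])

```text
t: 12.82
eef_pos: [0.6295, -0.1655, 0.1602]
tool_rot: [-180.0, 0.0, 154.1]
ft_force: [-1.1, 0.4, 3.0]
grip_width: 0.0191
```

```bash
python3 go.py .628 -.167 .1605;python3 snap.py scene s6 180 60 340 260 4;
```

```text
t 12.82 pos [ 0.6295 -0.1655  0.1602] rot [-1.8000e+02  2.0000e-02  1.5412e+02] F [-1.1  0.4  3. ] w 19.1
shift mm tx 0.7 ty -2.0 tz -0.3  norm 2.1
```

View pics/s6.png

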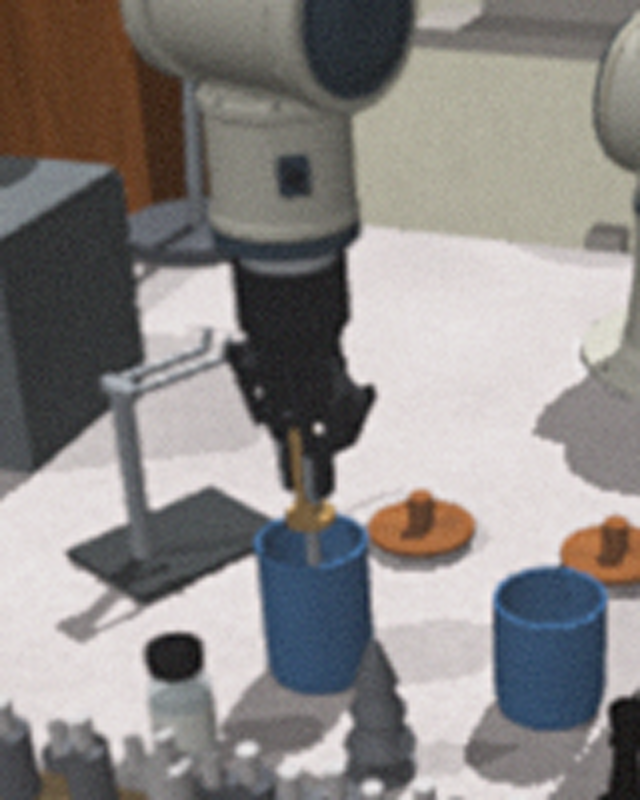

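Call:
carry_out([
  [0, 0, -10, 0],
  [0, 0, -25, 0],
  [0, 0, -30, 0],
  [0, 0, -30, 0],
  [0, 0, -30, 0],
  [0, 0, -20, 0],
  [0, 0, -5, 0],
  [0, 0, 0, 0],
])

```text
t: 13.53
eef_pos: [0.6301, -0.1656, 0.312]
tool_rot: [180.0, 0.2, 154.1]
ft_force: [0.1, -0.1, -1.0]
grip_width: 0.0192
```

Call:
carry_out([
  [6, 10, 0, 0],
  [12, 22, 0, 0],
  [14, 26, 0, 0],
  [14, 26, 0, 0],
  [14, 26, 0, 0],
  [11, 22, 0, 0],
  [7, 14, 0, 0],
  [3, 6, 0, 0],
  [0, 0, 0, 0],
])

```text
t: 14.28
eef_pos: [0.6223, 0.0084, 0.3086]
tool_rot: [-180.0, -0.1, 154.2]
ft_force: [0.1, 0.5, -0.8]
grip_width: 0.0193
```

```bash
python3 look.py pot_mid;python3 go.py .623 .0065 .1605;python3 snap.py scene s7
```

```text
scene 0.77 [0.6203 0.0074] 1-iou 0.046 1118
scene 0.36 [ 0.4302 -0.1607] 1-iou 0.638 303
top 0.6 [0.625  0.0059] 1-iou 0.309 677
t 14.48 pos [0.6228 0.0057 0.3094] rot [-1.7998e+02 -3.0000e-02  1.5406e+02] F [-0.2 -0.1 -1.8] w 18.8
shift mm tx 0.2 ty 0.8 tz 148.9  norm 0.8
```

View pics/s7.png

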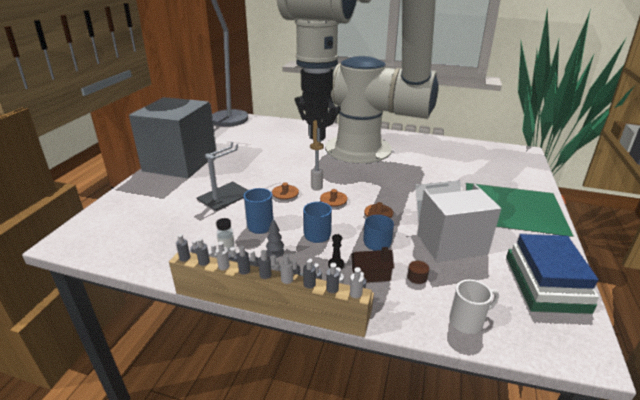

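Brush is directly above the mid pot (head at 317,180, pot at 317,222). Lowering.

Call:
carry_out([
  [0, 0, 12, 0],
  [0, 0, 25, 0],
  [0, 0, 28, 0],
  [0, 0, 28, 0],
  [0, 0, 25, 0],
  [0, 0, 17, 0],
  [0, 0, 8, 0],
  [0, 0, 3, 0],
  [0, 0, 2, 0],
  [0, 0, 1, 0],
  [0, 0, 0, 0],
  [0, 0, 0, 0],
])

```text
t: 15.53
eef_pos: [0.6234, 0.0066, 0.1617]
tool_rot: [180.0, 0.1, 154.1]
ft_force: [0.4, 0.4, -0.4]
grip_width: 0.0194
```

Settling lags a little, so I feel for the floor.

Call:
carry_out([
  [0, 0, 1, 0],
  [0, 0, 0.5, 0],
  [0, 0, 0, 0],
  [0, 0, 0, 0],
])

```text
t: 15.87
eef_pos: [0.6234, 0.0067, 0.1601]
tool_rot: [180.0, 0.1, 154.1]
ft_force: [-0.9, 0.2, 5.6]
grip_width: 0.0193
```

Contact. The rim is at 90 mm, so up 74 mm and down again.

Call:
carry_out([
  [0, 0, -10, 0],
  [0, 0, -18, 0],
  [0, 0, -20, 0],
  [0, 0, -16, 0],
  [0, 0, -8, 0],
  [0, 0, -2, 0],
  [0, 0, 0, 0],
  [0, 0, 0, 0],
])

```text
t: 16.53
eef_pos: [0.6225, 0.0068, 0.2325]
tool_rot: [-180.0, -0.1, 154.1]
ft_force: [0.1, 0.5, -1.8]
grip_width: 0.019
```

Call:
carry_out([
  [0, 0, 8, 0],
  [0, 0, 18, 0],
  [0, 0, 20, 0],
  [0, 0, 16, 0],
  [0, 0, 7, 0],
  [0, 0, 3, 0],
  [0, 0, 2, 0],
  [0, 0, 0.5, 0],
  [0, 0, 0, 0],
  [0, 0, 0, 0],
])

```text
t: 17.37
eef_pos: [0.6235, 0.0065, 0.1599]
tool_rot: [180.0, 0.1, 154.1]
ft_force: [-3.4, -0.3, 17.9]
grip_width: 0.0189
```

Call:
carry_out([
  [0, 0, -10, 0],
  [0, 0, -25, 0],
  [0, 0, -30, 0],
  [0, 0, -30, 0],
  [0, 0, -30, 0],
  [0, 0, -20, 0],
  [0, 0, -5, 0],
  [0, 0, 0, 0],
])

```text
t: 18.03
eef_pos: [0.6235, 0.0067, 0.3103]
tool_rot: [179.9, 0.1, 154.1]
ft_force: [-0.9, -0.2, -1.2]
grip_width: 0.0191
```

Call:
carry_out([
  [6, 10, 0, 0],
  [12, 21, 0, 0],
  [15, 26, 0, 0],
  [15, 26, 0, 0],
  [15, 26, 0, 0],
  [12, 21, 0, 0],
  [7, 13, 0, 0],
  [4, 6, 0, 0],
  [0, 0, 0, 0],
  [0, 0, 0, 0],
])

```text
t: 18.87
eef_pos: [0.6105, 0.1777, 0.3082]
tool_rot: [-179.9, -0.0, 154.1]
ft_force: [0.1, 0.1, -0.7]
grip_width: 0.0188
```

```bash
python3 look.py pot_low;python3 go.py .611 .178 .1605;python3 snap.py scene s8;python3 snap.py top t8
```

```text
scene 0.59 [0.61   0.1808] 1-iou 0.105 901
top 0.63 [0.6107 0.1433] 1-iou 0.77 215
t 19.07 pos [0.6108 0.1771 0.3087] rot [-179.99    0.    154.03] F [ 0.1 -0.1 -1.5] w 18.6
shift mm tx 0.2 ty 0.8 tz 148.2  norm 0.9
```

View pics/s8.png

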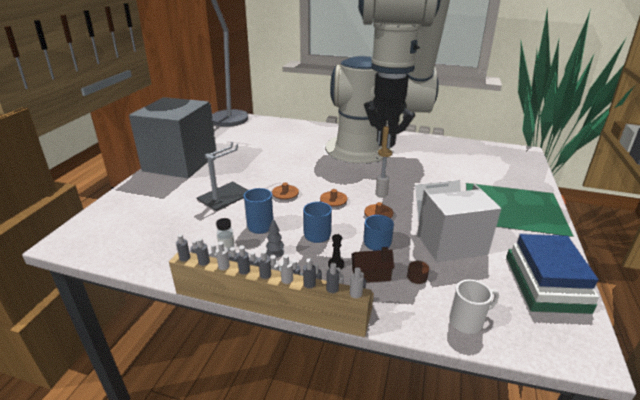

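View pics/t8.png

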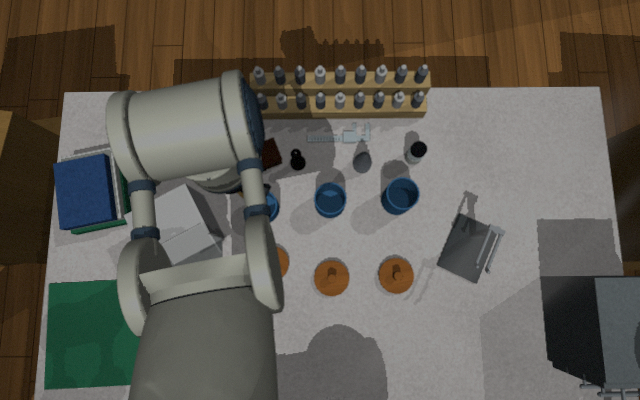

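Brush above the low pot (head 382,185, pot 378,232); the gripper is clear of the bin case.

Call:
carry_out([
  [0, 1, 12, 0],
  [0, 0, 25, 0],
  [0, 0, 28, 0],
  [0, 0, 28, 0],
  [0, 0, 25, 0],
  [0, 0, 17, 0],
  [0, 0, 8, 0],
  [0, 0, 3, 0],
  [0, 0, 1, 0],
  [0, 0, 1, 0],
  [0, 0, 0, 0],
  [0, 0, 0, 0],
])

```text
t: 20.17
eef_pos: [0.6115, 0.1793, 0.1618]
tool_rot: [179.9, 0.1, 154.1]
ft_force: [0.4, 0.8, -0.7]
grip_width: 0.0191
```

Call:
carry_out([
  [0, 0, 1, 0],
  [0, 0, 0.5, 0],
  [0, 0, 0, 0],
  [0, 0, 0, 0],
])

```text
t: 20.5
eef_pos: [0.6114, 0.1793, 0.1599]
tool_rot: [180.0, 0.1, 154.1]
ft_force: [-0.5, 0.7, 5.7]
grip_width: 0.0189
```

Contact. Rim at 70 mm, so up 55 mm and down.

Call:
carry_out([
  [0, 0, -8, 0],
  [0, 0, -15, 0],
  [0, 0, -15, 0],
  [0, 0, -10, 0],
  [0, 0, -5, 0],
  [0, 0, -2, 0],
  [0, 0, 0, 0],
  [0, 0, 0, 0],
])

```text
t: 21.17
eef_pos: [0.6107, 0.1791, 0.2137]
tool_rot: [-180.0, -0.0, 154.1]
ft_force: [-0.3, 0.5, -2.1]
grip_width: 0.0189
```

Call:
carry_out([
  [0, 0, 8, 0],
  [0, 0, 15, 0],
  [0, 0, 15, 0],
  [0, 0, 10, 0],
  [0, 0, 4, 0],
  [0, 0, 2, 0],
  [0, 0, 1, 0],
  [0, 0, 0.5, 0],
  [0, 0, 0, 0],
  [0, 0, 0, 0],
])

```text
t: 22.0
eef_pos: [0.6113, 0.1791, 0.1599]
tool_rot: [180.0, 0.1, 154.1]
ft_force: [-4.1, -1.7, 15.9]
grip_width: 0.0187
```

```bash
python3 go.py .611 .178 .1605;python3 snap.py scene s9 260 120 420 280 4
```

```text
t 22.0 pos [0.6113 0.1791 0.1599] rot [1.7998e+02 5.0000e-02 1.5412e+02] F [-4.1 -1.7 15.9] w 18.7
shift mm tx -0.2 ty -1.2 tz -0.6  norm 1.2
```

View pics/s9.png

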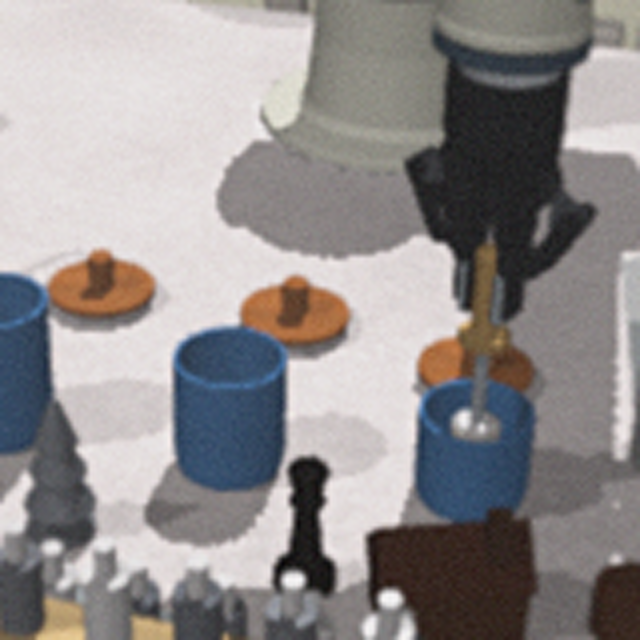

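All three pots brushed. Before going to the bin I check my case pose by projecting it into the first pictures.

Call:
carry_out([
  [0, 0, -15, 0],
  [0, 0, -30, 0],
  [0, 0, -35, 0],
  [0, 0, -35, 0],
  [0, 0, -35, 0],
  [0, 0, -30, 0],
  [0, 0, -20, 0],
  [0, 0, -5, 0],
  [0, 0, 0, 0],
])

```text
t: 22.8
eef_pos: [0.6116, 0.1793, 0.3652]
tool_rot: [179.9, 0.1, 154.1]
ft_force: [0.1, -0.4, -1.4]
grip_width: 0.0189
```

```bash
python3 - <<'E'
from h import *
o=np.array([.497,.351,0]);a=np.radians(27);ex=np.array([np.cos(a),np.sin(a),0]);ey=np.array([-ex[1],ex[0],0]);ez=np.array([0,0,1.])
W=lambda x,y,z:o+x*ex+y*ey+z*ez
th=.42
B=lambda d,y,h:W(d*np.cos(th)-h*np.sin(th),y,.01+h*np.cos(th)+d*np.sin(th))
L=[]
for z in(0,.15):L+=[[W(0.03 if z else 0,-.078,z),W(.13,-.078,z),W(.13,.078,z),W(.03 if z else 0,.078,z)]]
P=[B(0,-.067,0),B(0,.067,0),B(0,.067,.135),B(0,-.067,.135)]
m=W(-.012,0,.125)
ims=[]
for n,(a0,b0,c0,d0) in dict(scene=(400,150,520,270),top=(110,170,240,300)).items():
    im=cv2.imread(f'pics/{n}0.png');im=cv2.resize(im,None,fx=4,fy=4,interpolation=cv2.INTER_CUBIC)
    pr=lambda Q:np.round((proj(n,Q)+.5)*4-.5).astype(np.int32)
    for q in L: cv2.polylines(im,[pr(q)],True,(0,0,255),1)
    cv2.polylines(im,[pr(P)],True,(0,255,0),1)
    cv2.circle(im,tuple(int(v) for v in pr(m)[0]),4,(255,0,255),-1)
    ims.append(cv2.resize(im[b0*4:d0*4,a0*4:c0*4],(400,400)))
cv2.imwrite('pics/case.png',cv2.resize(np.hstack(ims),(800,400)))
E
python3 go.py .497 .351 .36
```

```text
t 22.8 pos [0.6116 0.1793 0.3652] rot [1.7990e+02 1.3000e-01 1.5411e+02] F [ 0.1 -0.4 -1.4] w 18.9
shift mm tx 178.0 ty 104.5 tz 5.2  norm 206.4
```

View pics/case.png

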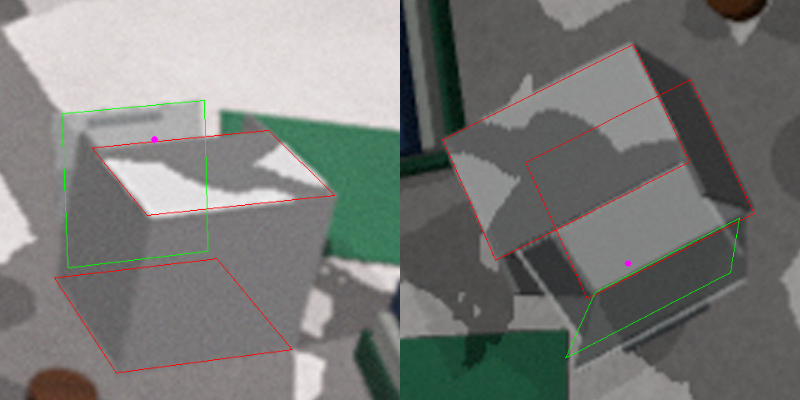

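Case model matches in both views: the red plate outline lies on the plate edges and the mouth point is in the opening. Moving over the mouth.

Call:
carry_out([
  [10, 6, 0, 0],
  [20, 12, 0, 0],
  [25, 15, 0, 0],
  [25, 15, 0, 0],
  [25, 15, 0, 0],
  [25, 15, 0, 0],
  [22, 12, 0, 0],
  [15, 8, 0, 0],
  [9, 5, 0, 0],
  [3, 2, 0, 0],
  [0, 0, 0, 0],
  [0, 0, 0, 0],
])

```text
t: 23.8
eef_pos: [0.4961, 0.3513, 0.3632]
tool_rot: [-180.0, -0.0, 154.1]
ft_force: [0.3, -0.5, -1.0]
grip_width: 0.0193
```

```bash
python3 go.py .495 .350 .2155; python3 snap.py scene s10 360 60 540 260 3.5;python3 snap.py top t10 60 150 300 330 3
```

```text
t 23.8 pos [0.4961 0.3513 0.3632] rot [-1.7995e+02 -1.0000e-02  1.5410e+02] F [ 0.3 -0.5 -1. ] w 19.3
shift mm tx 0.5 ty -1.6 tz 147.7  norm 1.7
```

View pics/s10.png

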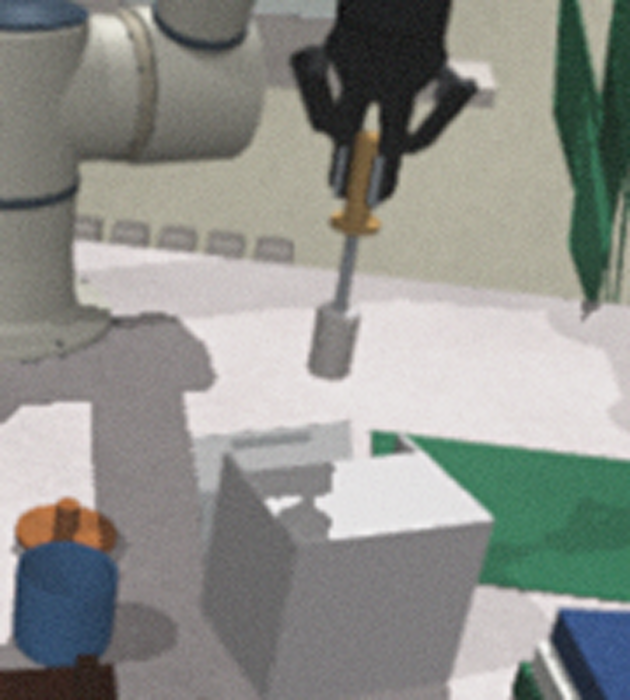

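Call:
carry_out([
  [0, -1, 10, 0],
  [0, 0, 18, 0],
  [0, 0, 20, 0],
  [0, 0, 20, 0],
  [0, 0, 18, 0],
  [0, 0, 14, 0],
  [0, 0, 10, 0],
  [0, 0, 5, 0],
  [0, 0, 5, 0],
  [0, 0, 5, 0],
  [0, 0, 5, 0],
  [0, 0, 0, 0],
])

```text
t: 24.9
eef_pos: [0.4953, 0.3508, 0.2332]
tool_rot: [-180.0, -0.0, 154.1]
ft_force: [-0.6, -0.3, -0.8]
grip_width: 0.0189
```

Call:
carry_out([
  [0, 0, 4, 0],
  [0, 0, 4, 0],
  [0, 0, 4, 0],
  [0, 0, 3, 0],
  [0, 0, 0, 0],
])

```text
t: 25.32
eef_pos: [0.4951, 0.3508, 0.2181]
tool_rot: [-180.0, -0.0, 154.1]
ft_force: [-0.4, -0.0, -0.3]
grip_width: 0.0187
```

Call:
carry_out([
  [0, 0, 3, 0],
  [0, 0, 3, 0],
  [0, 0, 0, 0],
])

```text
t: 25.57
eef_pos: [0.4952, 0.3508, 0.2122]
tool_rot: [-180.0, -0.0, 154.1]
ft_force: [-0.0, 0.5, -0.9]
grip_width: 0.0191
```

Call:
carry_out([
  [0, 0, 3, 0],
  [0, 0, 3, 0],
  [0, 0, 2, 0],
  [0, 0, 0, 0],
])

```text
t: 25.9
eef_pos: [0.4952, 0.3508, 0.2042]
tool_rot: [-180.0, -0.0, 154.1]
ft_force: [-0.2, -0.5, -0.4]
grip_width: 0.0192
```

Call:
carry_out([
  [0, 0, 2, 0],
  [0, 0, 2, 0],
  [0, 0, 2, 0],
  [0, 0, 0, 0],
])

```text
t: 26.23
eef_pos: [0.4957, 0.3511, 0.1986]
tool_rot: [180.0, 0.0, 154.1]
ft_force: [1.4, 0.5, -1.2]
grip_width: 0.0191
```

Call:
carry_out([
  [0, 0, 2, 0],
  [0, 0, 2, 0],
  [0, 0, 0, 0],
  [0, 0, 0, 0],
])

```text
t: 26.57
eef_pos: [0.4958, 0.3512, 0.1948]
tool_rot: [179.9, 0.0, 154.1]
ft_force: [4.3, 3.6, -0.9]
grip_width: 0.019
```

```bash
python3 snap.py scene s11 360 60 540 260 3.5;python3 snap.py top t11 60 150 300 330 3
```

```text
(no output)
```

View pics/s11.png

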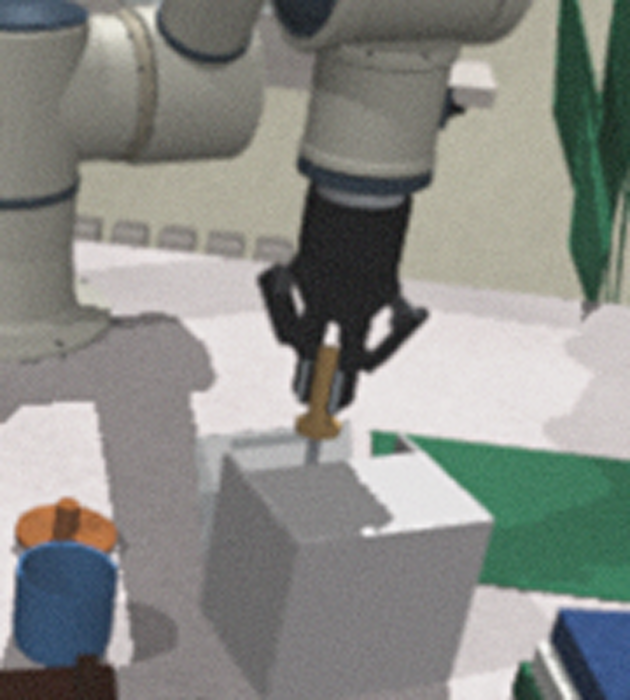

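View pics/t11.png

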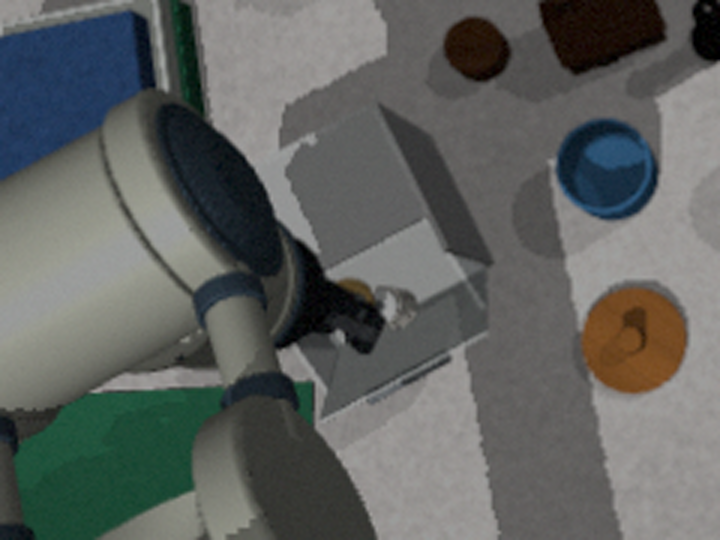

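The head touches the sloping front panel, pressing about 5 N inward. I shift 8 mm into the case and lower a bit more.

Call:
carry_out([
  [-2.5, 3, 0, 0],
  [-2.5, 3, 0, 0],
  [0, 0, 2, 0],
  [0, 0, 2, 0],
  [0, 0, 2, 0],
  [0, 0, 0, 0],
])

```text
t: 27.17
eef_pos: [0.5021, 0.3539, 0.1881]
tool_rot: [-179.9, -0.0, 154.1]
ft_force: [0.6, 0.7, -0.6]
grip_width: 0.0191
```

Call:
carry_out([
  [0, 0, 2, 0],
  [0, 0, 2, 0],
  [0, 0, 0, 0],
])

```text
t: 27.42
eef_pos: [0.5027, 0.3542, 0.1845]
tool_rot: [180.0, 0.0, 154.1]
ft_force: [1.5, 1.0, -2.0]
grip_width: 0.0189
```

Call:
carry_out([
  [0, 0, 0, 0],
  [0, 0, 0, 0],
  [0, 0, 0, 0],
  [0, 0, 0, 0],
  [0, 0, 0, 0],
  [0, 0, 0, 0],
], claw=60)

```text
t: 27.92
eef_pos: [0.5025, 0.3541, 0.1848]
tool_rot: [-180.0, -0.0, 154.1]
ft_force: [-0.1, 0.3, 0.9]
grip_width: 0.06
```

Call:
carry_out([
  [0, 0, -8, 0],
  [0, 0, -20, 0],
  [0, 0, -30, 0],
  [0, 0, -30, 0],
  [0, 0, -30, 0],
  [0, 0, -15, 0],
  [0, 0, 0, 0],
])

```text
t: 28.5
eef_pos: [0.5037, 0.3548, 0.3225]
tool_rot: [179.7, 0.2, 154.1]
ft_force: [-0.7, 0.2, -0.9]
grip_width: 0.0602
```

```bash
python3 go.py .4642 .1585; python3 snap.py scene s12 360 60 540 260 3.5;python3 snap.py top t12 60 150 300 330 3
```

```text
t 28.5 pos [0.5037 0.3548 0.3225] rot [179.69   0.22 154.12] F [-0.7  0.2 -0.9] w 60.2
shift mm tx -50.2 ty -193.9 tz -  norm 200.3
```

View pics/s12.png

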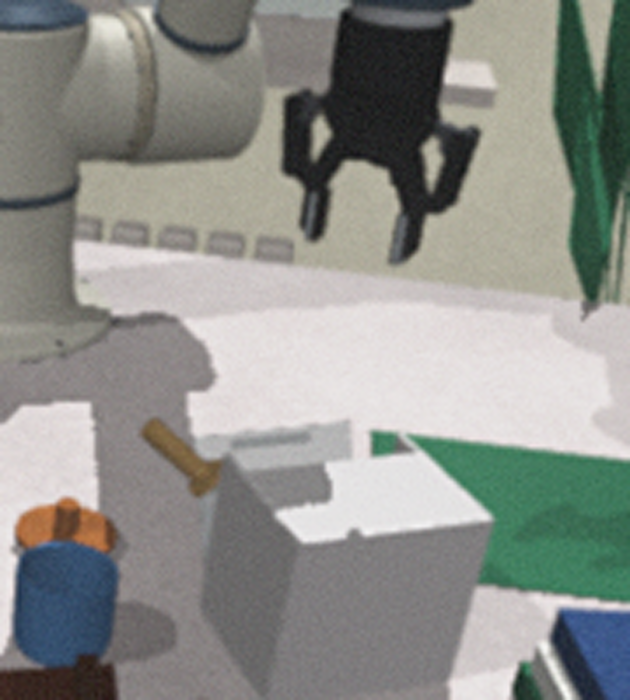

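View pics/t12.png

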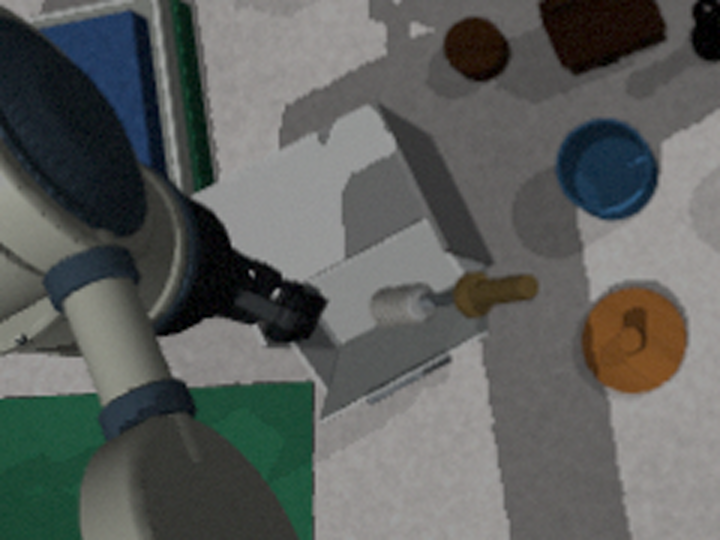

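The brush came to rest leaning over the bin's side wall, with its head inside and the handle end at about 403,183 in the scene view. I measure how far it leans.

```bash
python3 - <<'E'
from h import *
S=lambda u,v:((u+.5)/3.5-.5+360,(v+.5)/3.5-.5+60)
T=lambda u,v:((u+.5)/3-.5+60,(v+.5)/3-.5+150)
e,er=tri(S(152,430),T(532,288));c,er2=tri(S(203,485),T(470,293)); print(e,er,c,er2)
d=(e-c)/np.linalg.norm(e-c);print('tilt',np.degrees(np.arccos(d[2])),np.linalg.norm(e-c),'bottom',e-.19*d, c-.123*d)
o=np.array([.497,.351,0]);a=np.radians(27)
for q in(e,c,e-.19*d):
  v=q-o;print(v[0]*np.cos(a)+v[1]*np.sin(a),-v[0]*np.sin(a)+v[1]*np.cos(a),v[2])
E
python3 snap.py top t13 160 200 260 300 6
```

```text
[0.5052839  0.22236533 0.1435313 ] 0.00631603175223123 [0.50505628 0.27402008 0.10149302] 0.005141985118092902
tilt 50.86047644369997 0.06659941282689977 bottom [0.50463452 0.36973002 0.02360121] [0.50463589 0.36941933 0.02385407]
-0.0510179061413409 -0.1183751431223567 0.143531299714183
-0.027769955030399394 -0.072247087868984 0.101493018629285
0.015305662244457192 0.0132225711235693 0.023601212238929373
```

View pics/t13.png

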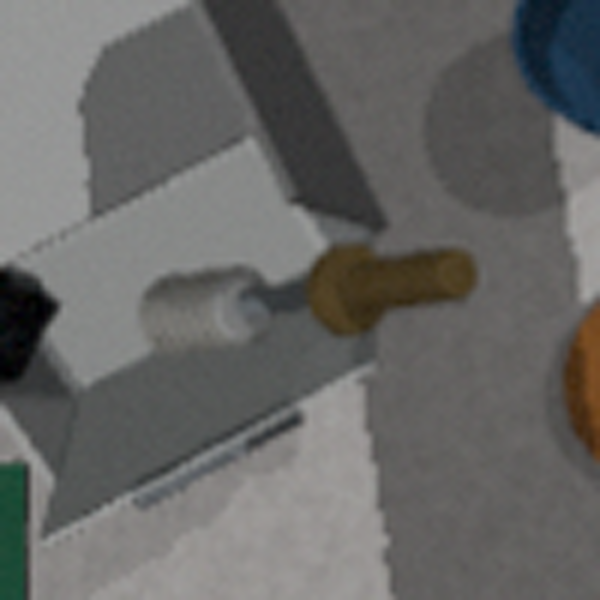

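The brush lies stable, head on the bin floor, collar hooked at the side wall, leaning about 50°. I'll leave it and keep clear of its handle end at (0.505, 0.222). I measure lids and pots afresh.

```bash
python3 look.py lid_a; for p in pot_tall pot_mid pot_low; do echo $p; python3 look.py $p; done
```

```text
scene 0.87 [0.4666 0.1598] 1-iou 0.278 314
scene 0.74 [0.4305 0.0061] 1-iou 0.103 369
scene 0.66 [ 0.4355 -0.1578] 1-iou 0.076 331
top 0.9 [0.431  0.0041] 1-iou 0.059 956
top 0.88 [ 0.437  -0.1577] 1-iou 0.045 1044
top 0.8 [0.4703 0.1595] 1-iou 0.085 917
pot_tall
top 0.58 [ 0.6316 -0.1672] 1-iou 0.089 1047
pot_mid
scene 0.82 [0.6213 0.0073] 1-iou 0.053 1070
top 0.66 [0.6244 0.0055] 1-iou 0.078 897
pot_low
scene 0.95 [0.6085 0.1791] 1-iou 0.055 996
top 0.64 [0.6118 0.1772] 1-iou 0.052 917
```

Call:
carry_out([
  [0, 0, 0, 7],
  [0, 0, 0, 7],
  [0, 0, 0, 7],
  [0, 0, 0, 7],
  [0, 0, 0, 7],
  [0, 0, 0, 7],
  [0, 0, 0, 7],
  [0, 0, 0, 7],
  [0, 0, 0, 7],
  [0, 0, 0, 7],
  [0, 0, 0, 7],
  [0, 0, 0, 7],
], claw=45, squeeze=40)

```text
t: 30.45
eef_pos: [0.5025, 0.3541, 0.3178]
tool_rot: [180.0, -0.0, 69.8]
ft_force: [-0.2, -0.1, -0.1]
grip_width: 0.0448
```

```bash
python3 go.py .469 .159 .032
```

```text
t 30.45 pos [0.5025 0.3541 0.3178] rot [180.    -0.    69.77] F [-0.2 -0.1 -0.1] w 44.8
shift mm tx -194.7 ty 36.0 tz 285.8  norm 198.0
```

Call:
carry_out([
  [-15, 3, 0, 0],
  [-25, 5, 0, 0],
  [-25, 5, 0, 0],
  [-25, 5, 0, 0],
  [-25, 5, 0, 0],
  [-25, 4, 0, 0],
  [-25, 4, 0, 0],
  [-18, 3, 0, 0],
  [-9, 2, 0, 0],
  [-3, 0, 0, 0],
  [0, 0, 0, 0],
  [0, 0, 0, 0],
])

```text
t: 31.45
eef_pos: [0.4703, 0.1592, 0.3178]
tool_rot: [180.0, -0.0, 70.1]
ft_force: [0.2, 0.2, -0.9]
grip_width: 0.0449
```

Call:
carry_out([
  [0, 0, 15, 0],
  [0, 0, 25, 0],
  [0, 0, 30, 0],
  [0, 0, 30, 0],
  [0, 0, 30, 0],
  [0, 0, 25, 0],
  [0, 0, 15, 0],
  [0, 0, 5, 0],
  [0, 0, 0, 0],
  [0, 0, 0, 0],
])

```text
t: 32.28
eef_pos: [0.4705, 0.1591, 0.1433]
tool_rot: [180.0, -0.0, 70.1]
ft_force: [0.4, 0.1, 1.0]
grip_width: 0.0451
```

```bash
python3 go.py .469 .159 .032; python3 snap.py scene s14 300 100 460 260 4;python3 snap.py top t14 180 180 340 300 4
```

```text
t 32.28 pos [0.4705 0.1591 0.1433] rot [ 1.7998e+02 -2.0000e-02  7.0150e+01] F [0.4 0.1 1. ] w 45.1
shift mm tx -0.6 ty -1.4 tz 111.3  norm 1.5
```

View pics/s14.png

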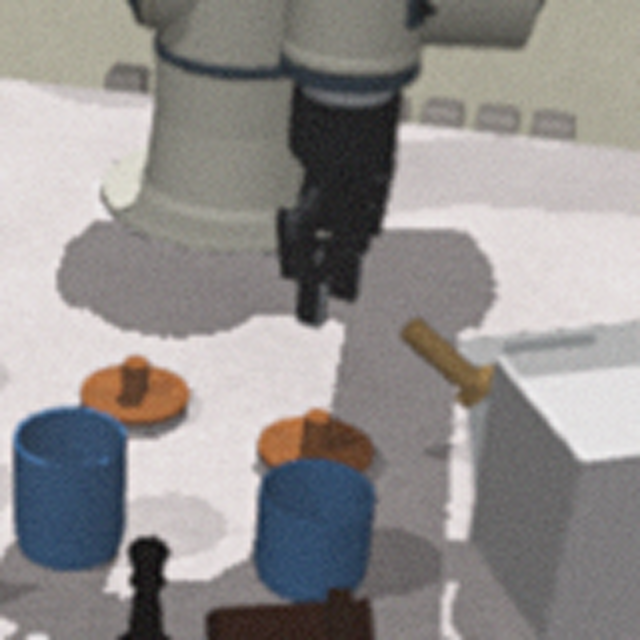

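View pics/t14.png

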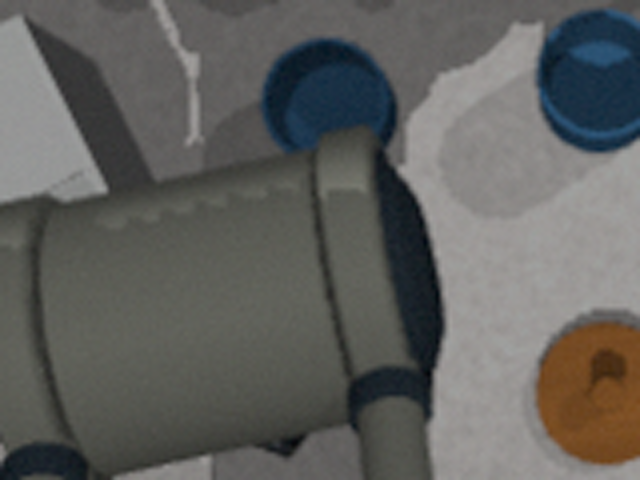

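Gripper stands above the near lid, and the brush handle end (405,330 in the crop) is about 75 px to its right. Lowering.

Call:
carry_out([
  [0, -1, 12, 0],
  [0, 0, 20, 0],
  [0, 0, 20, 0],
  [0, 0, 18, 0],
  [0, 0, 15, 0],
  [0, 0, 11, 0],
  [0, 0, 7, 0],
  [0, 0, 4, 0],
  [0, 0, 2, 0],
  [0, 0, 1, 0],
  [0, 0, 0, 0],
  [0, 0, 0, 0],
])

```text
t: 33.38
eef_pos: [0.4694, 0.1589, 0.0333]
tool_rot: [180.0, -0.0, 70.1]
ft_force: [0.5, -0.0, -0.0]
grip_width: 0.0447
```

```bash
python3 go.py .469 .159 .032; python3 snap.py scene s15 300 100 460 260 4
```

```text
t 33.38 pos [0.4694 0.1589 0.0333] rot [ 1.7996e+02 -3.0000e-02  7.0110e+01] F [ 0.5 -0.  -0. ] w 44.7
shift mm tx -0.1 ty -0.4 tz 1.3  norm 0.4
```

View pics/s15.png

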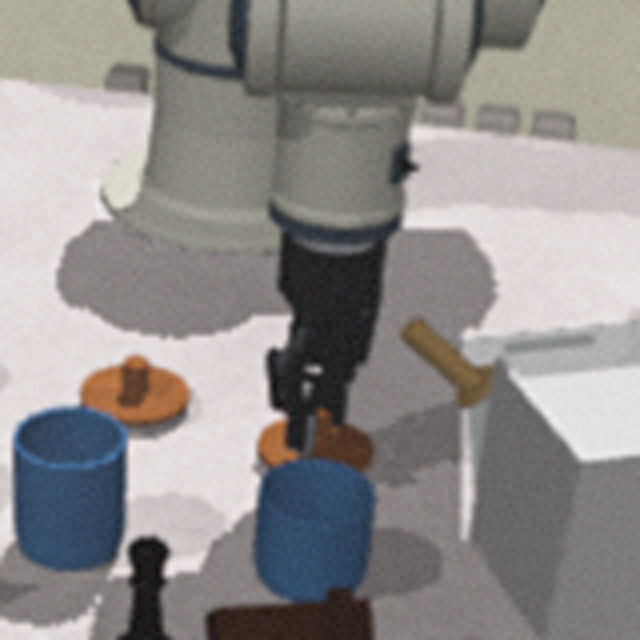

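Knob is between the fingers. Close.

Call:
carry_out([
  [0, 0, 0, 0],
  [0, 0, 0, 0],
  [0, 0, 0, 0],
  [0, 0, 0, 0],
  [0, 0, 0, 0],
  [0, 0, 0, 0],
  [0, 0, 0, 0],
], claw=12)

```text
t: 34.02
eef_pos: [0.4693, 0.1589, 0.0332]
tool_rot: [180.0, -0.0, 70.1]
ft_force: [-0.4, -0.4, 7.8]
grip_width: 0.0206
```

Call:
carry_out([
  [0, 0, -10, 0],
  [0, 0, -20, 0],
  [0, 0, -25, 0],
  [0, 0, -30, 0],
  [0, 0, -25, 0],
  [0, 0, -15, 0],
  [0, 0, -5, 0],
  [0, 0, 0, 0],
  [0, 0, 0, 0],
])

```text
t: 34.77
eef_pos: [0.4688, 0.1588, 0.1624]
tool_rot: [-180.0, 0.0, 70.1]
ft_force: [-0.5, 0.3, -0.8]
grip_width: 0.0209
```

```bash
python3 go.py .610 .178 .12; python3 snap.py scene s16 300 100 460 260 4
```

```text
t 34.77 pos [0.4688 0.1588 0.1624] rot [-1.7998e+02  1.0000e-02  7.0110e+01] F [-0.5  0.3 -0.8] w 20.9
shift mm tx 66.1 ty 126.3 tz 42.4  norm 142.5
```

View pics/s16.png

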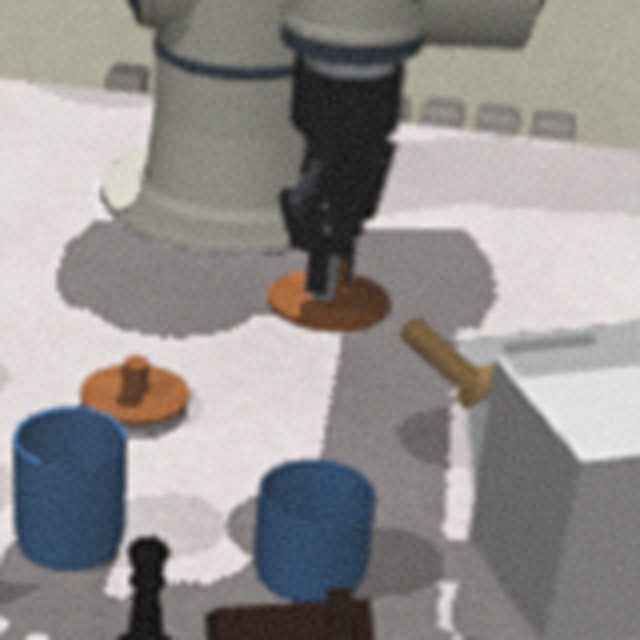

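Lid is held level. The handle end is near the path, so I raise, back off, then go across.

Call:
carry_out([
  [-4, 0, -15, 0],
  [-8, 0, -20, 0],
  [-8, 8, -10, 0],
  [0, 18, 0, 0],
  [0, 22, 0, 0],
  [0, 25, 0, 0],
  [0, 25, 0, 0],
  [0, 18, 0, 0],
  [0, 8, 0, 0],
  [0, 2, 0, 0],
  [0, 0, 0, 0],
])

```text
t: 35.73
eef_pos: [0.5801, 0.0972, 0.2067]
tool_rot: [-179.9, 0.0, 70.1]
ft_force: [-0.3, 0.2, -0.7]
grip_width: 0.0207
```

```bash
python3 go.py .611 .178 .12; python3 look.py pot_low scene
```

```text
t 35.73 pos [0.5801 0.0972 0.2067] rot [-1.7989e+02  4.0000e-02  7.0100e+01] F [-0.3  0.2 -0.7] w 20.7
shift mm tx 86.5 ty 1.5 tz 86.7  norm 86.5
scene 0.6 [0.6052 0.1786] 1-iou 0.127 871
```

Call:
carry_out([
  [10, 0, 0, 0],
  [20, 0, 0, 0],
  [22, 1, 0, 0],
  [18, 0, 0, 0],
  [10, 0, 5, 0],
  [5, 0, 15, 0],
  [1, 0, 20, 0],
  [0, 0, 20, 0],
  [0, 0, 15, 0],
  [0, 0, 7, 0],
  [0, 0, 0, 0],
  [0, 0, 0, 0],
])

```text
t: 36.83
eef_pos: [0.6109, 0.1779, 0.126]
tool_rot: [-180.0, 0.0, 70.1]
ft_force: [0.0, -0.5, -0.2]
grip_width: 0.0203
```

```bash
python3 go.py .611 .178 .0953; python3 snap.py scene s17 340 120 440 220 6; python3 snap.py top t17 180 130 340 300 4
```

```text
t 36.83 pos [0.6109 0.1779 0.126 ] rot [-1.7999e+02  1.0000e-02  7.0120e+01] F [ 0.  -0.5 -0.2] w 20.3
shift mm tx 0.2 ty 0.1 tz 30.7  norm 0.2
```

View pics/s17.png

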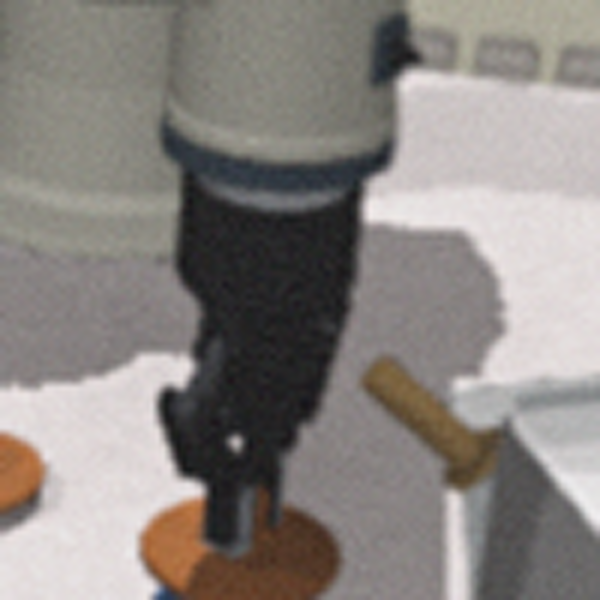

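View pics/t17.png

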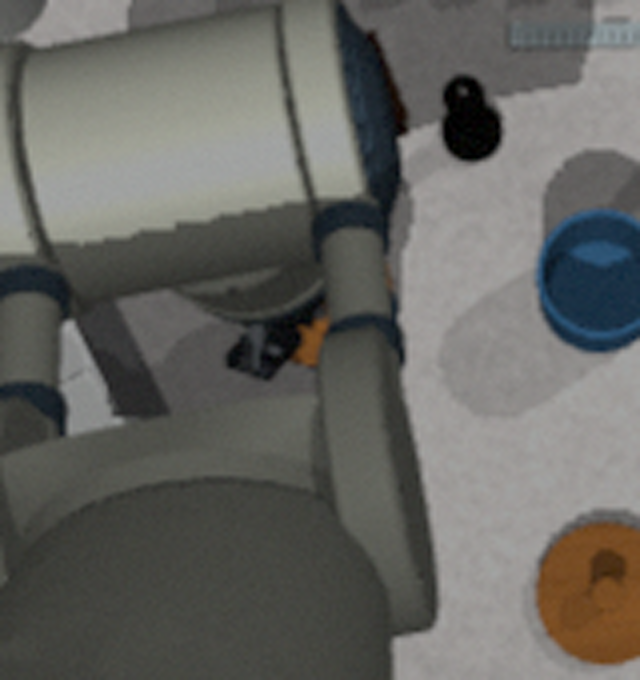

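Now down 22 mm with small steps, then feeling for the seat at TCP z 0.095.

Call:
carry_out([
  [0, 0, 6, 0],
  [0, 0, 6, 0],
  [0, 0, 4, 0],
  [0, 0, 3, 0],
  [0, 0, 2, 0],
  [0, 0, 2, 0],
  [0, 0, 0, 0],
  [0, 0, 0, 0],
])

```text
t: 37.6
eef_pos: [0.611, 0.1777, 0.1027]
tool_rot: [-180.0, 0.0, 70.1]
ft_force: [-0.7, 0.6, -0.6]
grip_width: 0.0206
```

Call:
carry_out([
  [0, 0, 2, 0],
  [0, 0, 2, 0],
  [0, 0, 1.5, 0],
  [0, 0, 0, 0],
  [0, 0, 0, 0],
])

```text
t: 38.02
eef_pos: [0.6109, 0.1777, 0.0972]
tool_rot: [-180.0, 0.0, 70.1]
ft_force: [0.6, 0.0, -0.4]
grip_width: 0.0207
```

Call:
carry_out([
  [0, 0, 1, 0],
  [0, 0, 0.5, 0],
  [0, 0, 0, 0],
  [0, 0, 0, 0],
])

```text
t: 38.35
eef_pos: [0.611, 0.1777, 0.0958]
tool_rot: [-180.0, 0.0, 70.1]
ft_force: [-0.6, 0.3, -0.9]
grip_width: 0.0206
```

Call:
carry_out([
  [0, 0, 0.7, 0],
  [0, 0, 0, 0],
  [0, 0, 0, 0],
])

```text
t: 38.6
eef_pos: [0.6111, 0.1777, 0.0953]
tool_rot: [180.0, -0.0, 70.1]
ft_force: [-1.0, 0.5, 3.8]
grip_width: 0.0205
```

Call:
carry_out([
  [0, 0, 0.6, 0],
  [0, 0, 0, 0],
  [0, 0, 0, 0],
])

```text
t: 38.85
eef_pos: [0.6111, 0.1778, 0.0952]
tool_rot: [180.0, -0.0, 70.1]
ft_force: [-4.4, -0.9, 12.4]
grip_width: 0.0204
```

Seated exactly at the predicted height. Release and rise.

Call:
carry_out([
  [0, 0, -0.8, 0],
  [0, 0, 0, 0],
])

```text
t: 39.02
eef_pos: [0.611, 0.1777, 0.0954]
tool_rot: [180.0, -0.0, 70.1]
ft_force: [-0.3, 0.3, -0.5]
grip_width: 0.0204
```

Call:
carry_out([
  [0, 0, 0, 0],
  [0, 0, 0, 0],
  [0, 0, 0, 0],
  [0, 0, 0, 0],
  [0, 0, 0, 0],
], claw=45)

```text
t: 39.43
eef_pos: [0.6109, 0.1777, 0.0952]
tool_rot: [-180.0, 0.0, 70.1]
ft_force: [0.1, -0.6, 0.0]
grip_width: 0.0449
```

Call:
carry_out([
  [0, 0, -5, 0],
  [0, 0, -15, 0],
  [0, 0, -25, 0],
  [0, 0, -30, 0],
  [0, 0, -25, 0],
  [0, 0, -10, 0],
  [0, 0, 0, 0],
  [0, 0, 0, 0],
])

```text
t: 40.1
eef_pos: [0.611, 0.1777, 0.2054]
tool_rot: [180.0, -0.0, 70.1]
ft_force: [-0.4, -0.5, -0.4]
grip_width: 0.0452
```

```bash
python3 go.py .431 .004 .0333; python3 snap.py scene s18 300 120 460 280 4; python3 look.py lid_a
```

```text
t 40.1 pos [0.611  0.1777 0.2054] rot [ 1.7997e+02 -2.0000e-02  7.0120e+01] F [-0.4 -0.5 -0.4] w 45.2
shift mm tx -224.6 ty -110.1 tz 172.1  norm 250.1
scene 0.85 [ 0.436  -0.1574] 1-iou 0.075 331
scene 0.71 [0.4293 0.0066] 1-iou 0.13 332
scene 0.71 [0.3198 0.2438] 1-iou 0.613 181
top 0.98 [0.431  0.0037] 1-iou 0.048 973
top 0.64 [ 0.4352 -0.1588] 1-iou 0.028 1023
top 0.6 [0.5986 0.2002] 1-iou 0.826 165
top 0.55 [ 0.6456 -0.1807] 1-iou 0.172 1078
```

View pics/s18.png

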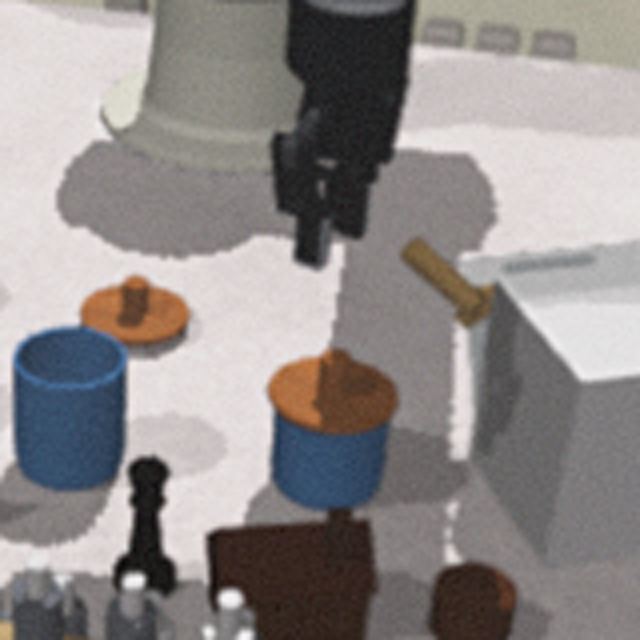

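Low pot is closed level. Next lid at (0.430, 0.004) for the mid pot.

Call:
carry_out([
  [-12, -6, 0, 0],
  [-24, -12, 0, 0],
  [-27, -13, 0, 0],
  [-27, -13, 0, 0],
  [-27, -13, 0, 0],
  [-27, -13, 0, 0],
  [-27, -13, 0, 0],
  [-25, -13, 0, 0],
  [-17, -9, 0, 0],
  [-9, -4, 0, 0],
  [-3, -1, 0, 0],
  [0, 0, 0, 0],
])

```text
t: 41.35
eef_pos: [0.4313, 0.0033, 0.2052]
tool_rot: [180.0, -0.0, 70.1]
ft_force: [0.0, 0.3, -0.0]
grip_width: 0.0447
```

Call:
carry_out([
  [0, 0, 15, 0],
  [0, 0, 25, 0],
  [0, 0, 28, 0],
  [0, 0, 25, 0],
  [0, 0, 20, 0],
  [0, 0, 12, 0],
  [0, 0, 5, 0],
  [0, 0, 0, 0],
  [0, 0, 0, 0],
])

```text
t: 42.1
eef_pos: [0.4317, 0.0039, 0.0754]
tool_rot: [180.0, -0.0, 70.1]
ft_force: [-0.0, -0.2, -0.0]
grip_width: 0.045
```

```bash
python3 look.py lid_a scene; python3 go.py .4305 .0042 .0333; python3 snap.py scene s19 260 100 420 260 4
```

```text
scene 0.84 [0.499  0.1776] 1-iou 0.078 498
scene 0.58 [0.4286 0.0072] 1-iou 0.122 337
scene 0.54 [ 0.4352 -0.1582] 1-iou 0.064 337
t 42.2 pos [0.4318 0.0037 0.076 ] rot [ 1.7992e+02 -2.0000e-02  7.0130e+01] F [-0.2 -0.9 -1.4] w 45.3
shift mm tx 0.0 ty -1.4 tz 42.7  norm 1.4
```

View pics/s19.png

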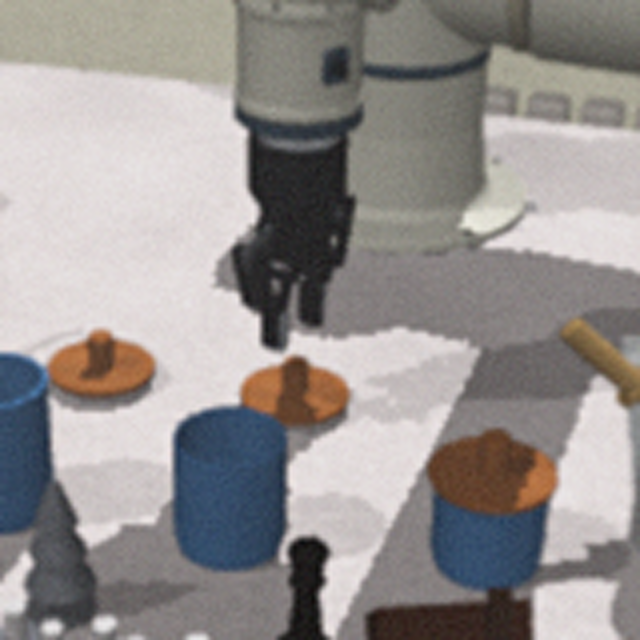

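Gripper is over the knob (knob at 295,365 in the crop). Lower and close.

Call:
carry_out([
  [0, -1, 8, 0],
  [0, 0, 12, 0],
  [0, 0, 10, 0],
  [0, 0, 6, 0],
  [0, 0, 4, 0],
  [0, 0, 2.5, 0],
  [0, 0, 0, 0],
  [0, 0, 0, 0],
])

```text
t: 42.92
eef_pos: [0.4301, 0.0039, 0.0329]
tool_rot: [180.0, -0.0, 70.1]
ft_force: [-0.2, 0.2, 0.1]
grip_width: 0.0449
```

Call:
carry_out([
  [0, 0, 0, 0],
  [0, 0, 0, 0],
  [0, 0, 0, 0],
  [0, 0, 0, 0],
  [0, 0, 0, 0],
  [0, 0, 0, 0],
], claw=12)

```text
t: 43.42
eef_pos: [0.4303, 0.0039, 0.0332]
tool_rot: [179.9, -0.0, 70.1]
ft_force: [-1.8, 0.4, 7.9]
grip_width: 0.0208
```

Call:
carry_out([
  [0, 0, -10, 0],
  [0, 0, -20, 0],
  [0, 0, -25, 0],
  [0, 0, -30, 0],
  [0, 0, -25, 0],
  [0, 0, -15, 0],
  [0, 0, -5, 0],
  [0, 0, 0, 0],
  [0, 0, 0, 0],
])

```text
t: 44.17
eef_pos: [0.4298, 0.0039, 0.1623]
tool_rot: [-180.0, 0.0, 70.1]
ft_force: [-0.7, -0.9, -0.9]
grip_width: 0.0206
```

```bash
python3 look.py pot_mid;  python3 go.py .6237 .0065 .1153; python3 snap.py scene s20 260 100 420 260 4
```

```text
scene 0.95 [0.62   0.0073] 1-iou 0.062 1059
top 0.61 [0.6246 0.006 ] 1-iou 0.04 953
top 0.58 [ 0.634  -0.1698] 1-iou 0.028 1062
t 44.37 pos [0.4295 0.0039 0.1618] rot [-1.7989e+02  3.0000e-02  7.0110e+01] F [-0.   0.  -0.3] w 20.6
shift mm tx 68.5 ty 181.7 tz 46.5  norm 194.2
```

View pics/s20.png

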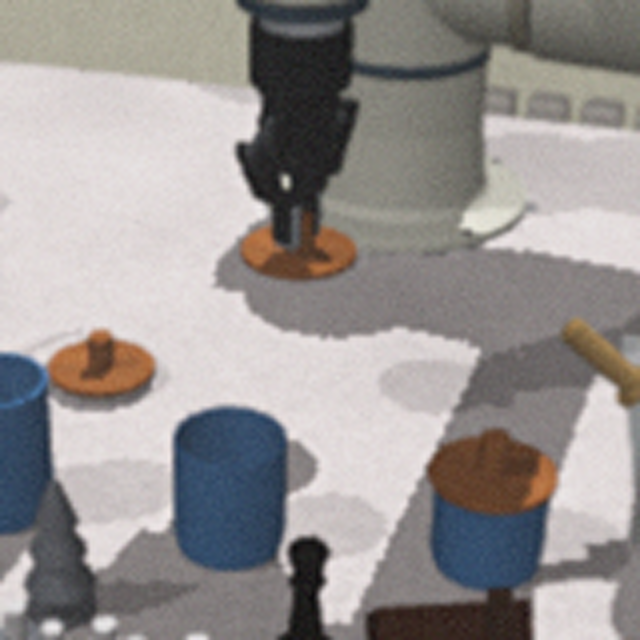

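Call:
carry_out([
  [4, 10, 0, 0],
  [8, 21, 0, 0],
  [9, 24, 0, 0],
  [9, 24, 0, 0],
  [9, 24, 0, 0],
  [9, 24, 0, 0],
  [9, 23, 0, 0],
  [6, 16, 0, 0],
  [4, 10, 0, 0],
  [1, 5, 0, 0],
  [0, 0, 0, 0],
  [0, 0, 0, 0],
])

```text
t: 45.42
eef_pos: [0.6231, 0.0063, 0.1623]
tool_rot: [-180.0, 0.0, 70.1]
ft_force: [-0.5, 0.5, -0.8]
grip_width: 0.0206
```

```bash
python3 go.py .6237 .0065 .1153; python3 look.py pot_mid scene
```

```text
t 45.42 pos [0.6231 0.0063 0.1623] rot [-1.7995e+02  1.0000e-02  7.0110e+01] F [-0.5  0.5 -0.8] w 20.6
shift mm tx 0.4 ty 0.5 tz 47.0  norm 0.7
scene 0.91 [0.6201 0.0071] 1-iou 0.059 1065
scene 0.42 [0.7072 0.2993] 1-iou 0.714 416
```

Call:
carry_out([
  [0, 0, 10, 0],
  [0, 0, 14, 0],
  [0, 0, 8, 0],
  [0, 0, 4, 0],
  [0, 0, 3, 0],
  [0, 0, 2, 0],
  [0, 0, 2, 0],
  [0, 0, 1, 0],
  [0, 0, 1, 0],
  [0, 0, 1, 0],
  [0, 0, 0, 0],
  [0, 0, 0, 0],
])

```text
t: 46.52
eef_pos: [0.6234, 0.0063, 0.1169]
tool_rot: [180.0, 0.0, 70.1]
ft_force: [0.6, -0.0, 0.3]
grip_width: 0.0206
```

Call:
carry_out([
  [0, 0, 0.7, 0],
  [0, 0, 0, 0],
  [0, 0, 0, 0],
])

```text
t: 46.77
eef_pos: [0.6234, 0.0063, 0.1161]
tool_rot: [180.0, -0.0, 70.1]
ft_force: [0.4, 0.9, -0.3]
grip_width: 0.0204
```

Call:
carry_out([
  [0, 0, 0.6, 0],
  [0, 0, 0, 0],
  [0, 0, 0, 0],
])

```text
t: 47.02
eef_pos: [0.6234, 0.0063, 0.1154]
tool_rot: [-180.0, 0.0, 70.1]
ft_force: [0.9, -0.3, -1.0]
grip_width: 0.021
```

Call:
carry_out([
  [0, 0, 0.7, 0],
  [0, 0, 0, 0],
  [0, 0, 0, 0],
])

```text
t: 47.27
eef_pos: [0.6235, 0.0063, 0.1154]
tool_rot: [180.0, -0.0, 70.1]
ft_force: [-2.5, 0.7, 8.8]
grip_width: 0.0203
```

Seated at the predicted height (0.1153). Release.

Call:
carry_out([
  [0, 0, -0.7, 0],
  [0, 0, 0, 0],
])

```text
t: 47.43
eef_pos: [0.6235, 0.0063, 0.1156]
tool_rot: [180.0, -0.0, 70.1]
ft_force: [-1.0, 0.1, -1.1]
grip_width: 0.0206
```

Call:
carry_out([
  [0, 0, 0, 0],
  [0, 0, 0, 0],
  [0, 0, 0, 0],
  [0, 0, 0, 0],
  [0, 0, 0, 0],
], claw=45)

```text
t: 47.85
eef_pos: [0.6234, 0.0063, 0.1154]
tool_rot: [-180.0, 0.0, 70.1]
ft_force: [-0.0, -0.5, 0.9]
grip_width: 0.0449
```

Call:
carry_out([
  [0, 0, -5, 0],
  [0, 0, -15, 0],
  [0, 0, -25, 0],
  [0, 0, -25, 0],
  [0, 0, -15, 0],
  [0, 0, -5, 0],
  [0, 0, 0, 0],
  [0, 0, 0, 0],
])

```text
t: 48.52
eef_pos: [0.6231, 0.0063, 0.205]
tool_rot: [-180.0, 0.0, 70.1]
ft_force: [-0.6, -1.1, -0.7]
grip_width: 0.0452
```

```bash
python3 look.py lid_a;python3 look.py pot_tall;  python3 go.py .436 -.158 .0333; python3 snap.py scene s21 200 100 400 280 4
```

```text
scene 0.93 [ 0.5019 -0.0294] 1-iou 0.094 460
scene 0.88 [0.5005 0.1809] 1-iou 0.13 532
scene 0.67 [ 0.435  -0.1593] 1-iou 0.092 325
top 0.86 [0.6321 0.0058] 1-iou 0.607 419
top 0.79 [0.6039 0.1983] 1-iou 0.115 967
top 0.55 [ 0.6456 -0.1835] 1-iou 0.176 902
scene 0.62 [ 0.6302 -0.1666] 1-iou 0.069 1240
scene 0.41 [0.7082 0.0851] 1-iou 0.806 293
top 0.68 [ 0.6303 -0.1659] 1-iou 0.267 842
top 0.66 [ 0.508  -0.3344] 1-iou 0.518 2789
t 48.92 pos [0.6233 0.0063 0.205 ] rot [-1.7996e+02  1.0000e-02  7.0120e+01] F [ 1.1 -0.6 -0.3] w 44.9
shift mm tx -218.2 ty -120.2 tz 171.7  norm 249.1
```

View pics/s21.png

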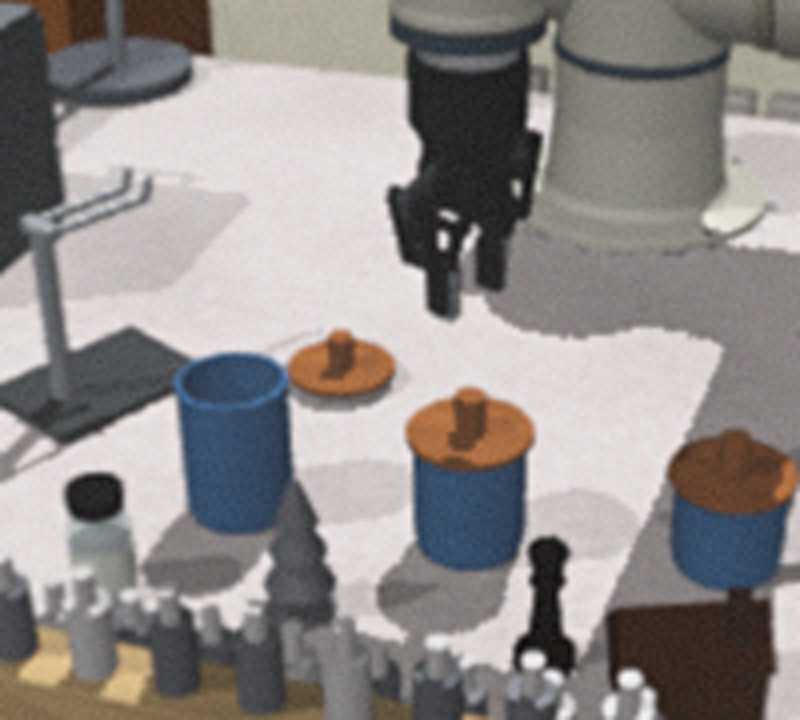

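Two lids are seated level. Third lid next, at (0.436, -0.158).

Call:
carry_out([
  [-12, -7, 0, 0],
  [-24, -13, 0, 0],
  [-26, -14, 0, 0],
  [-26, -14, 0, 0],
  [-26, -15, 0, 0],
  [-26, -15, 0, 0],
  [-26, -14, 0, 0],
  [-24, -13, 0, 0],
  [-16, -9, 0, 0],
  [-9, -5, 0, 0],
  [-3, -1, 0, 0],
  [0, 0, 0, 0],
])

```text
t: 49.97
eef_pos: [0.4366, -0.1582, 0.2056]
tool_rot: [180.0, -0.0, 70.1]
ft_force: [0.1, 1.0, -0.3]
grip_width: 0.045
```

Call:
carry_out([
  [0, 0, 15, 0],
  [0, 0, 25, 0],
  [0, 0, 28, 0],
  [0, 0, 25, 0],
  [0, 0, 20, 0],
  [0, 0, 12, 0],
  [0, 0, 5, 0],
  [0, 0, 0, 0],
  [0, 0, 0, 0],
])

```text
t: 50.72
eef_pos: [0.4371, -0.1576, 0.0757]
tool_rot: [180.0, -0.0, 70.2]
ft_force: [-0.3, -0.2, 0.0]
grip_width: 0.0452
```

```bash
python3 look.py lid_a scene; python3 go.py .436 -.158 .0333; python3 snap.py scene s22 200 100 360 260 4
```

```text
scene 0.94 [ 0.5026 -0.0276] 1-iou 0.189 521
scene 0.69 [ 0.4362 -0.1581] 1-iou 0.075 334
scene 0.6 [0.5905 0.1876] 1-iou 0.212 521
t 50.82 pos [ 0.4372 -0.158   0.0763] rot [1.7991e+02 1.0000e-02 7.0130e+01] F [ 0.9  0.3 -0.1] w 45.4
shift mm tx -0.4 ty -1.1 tz 43.0  norm 1.2
```

View pics/s22.png

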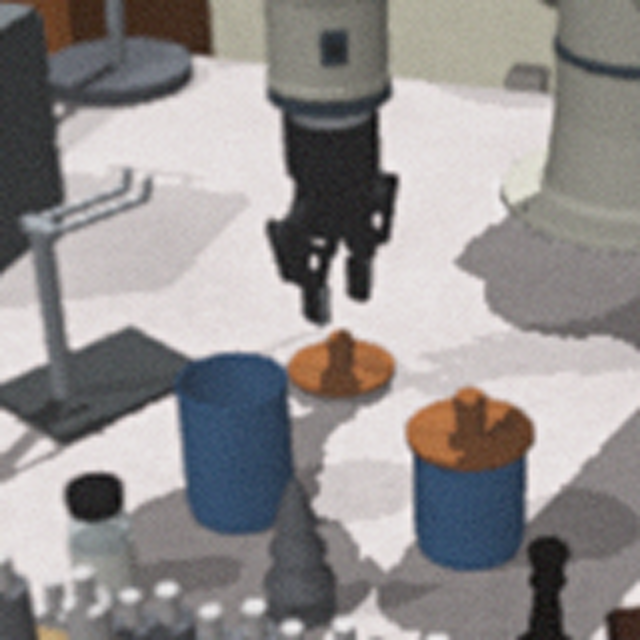

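Over the knob. Lower, close, lift.

Call:
carry_out([
  [0, -1, 8, 0],
  [0, 0, 12, 0],
  [0, 0, 10, 0],
  [0, 0, 6, 0],
  [0, 0, 4, 0],
  [0, 0, 2.5, 0],
  [0, 0, 0, 0],
  [0, 0, 0, 0],
])

```text
t: 51.53
eef_pos: [0.4356, -0.1576, 0.0331]
tool_rot: [180.0, 0.0, 70.1]
ft_force: [0.7, 0.3, 1.7]
grip_width: 0.0449
```

Call:
carry_out([
  [0, 0, 0, 0],
  [0, 0, 0, 0],
  [0, 0, 0, 0],
  [0, 0, 0, 0],
  [0, 0, 0, 0],
  [0, 0, 0, 0],
], claw=12)

```text
t: 52.03
eef_pos: [0.4357, -0.1577, 0.0335]
tool_rot: [180.0, 0.0, 70.1]
ft_force: [-1.6, 0.6, 6.3]
grip_width: 0.0207
```

Call:
carry_out([
  [0, 0, -10, 0],
  [0, 0, -20, 0],
  [0, 0, -30, 0],
  [0, 0, -35, 0],
  [0, 0, -30, 0],
  [0, 0, -20, 0],
  [0, 0, -5, 0],
  [0, 0, 0, 0],
  [0, 0, 0, 0],
])

```text
t: 52.78
eef_pos: [0.4352, -0.1575, 0.1825]
tool_rot: [-180.0, -0.0, 70.1]
ft_force: [0.0, -0.1, -0.8]
grip_width: 0.0206
```

```bash
python3 look.py pot_tall;  python3 go.py .6305 -.167 .1353; python3 snap.py scene s23 200 100 360 260 4
```

```text
scene 0.62 [ 0.628  -0.1674] 1-iou 0.076 1162
top 0.96 [ 0.6297 -0.1656] 1-iou 0.145 983
top 0.59 [0.555  0.0369] 1-iou 0.997 3
t 52.98 pos [ 0.4349 -0.1573  0.1818] rot [-1.7987e+02 -2.0000e-02  7.0110e+01] F [ 0.5  0.  -1.8] w 21.0
shift mm tx 57.4 ty 187.2 tz 46.5  norm 195.8
```

View pics/s23.png

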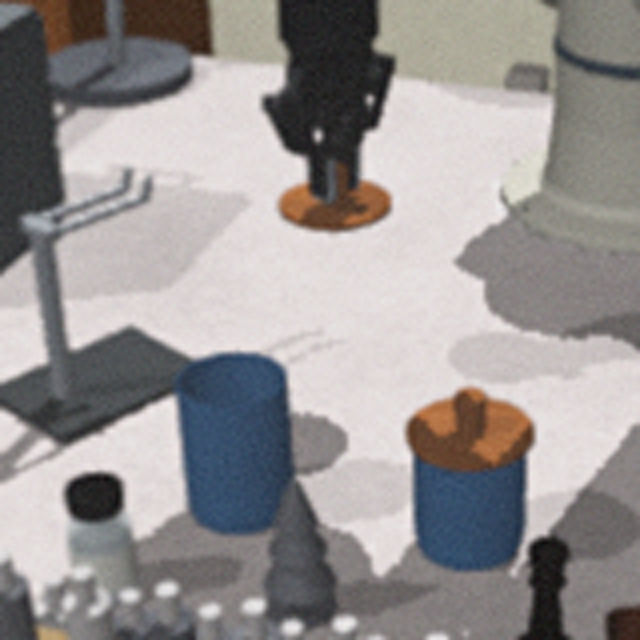

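Call:
carry_out([
  [3, 11, 0, 0],
  [7, 21, 0, 0],
  [7, 25, 0, 0],
  [8, 25, 0, 0],
  [8, 25, 0, 0],
  [8, 25, 0, 0],
  [7, 23, 0, 0],
  [5, 17, 0, 0],
  [3, 10, 0, 0],
  [1, 4.5, 0, 0],
  [0, 0, 0, 0],
  [0, 0, 0, 0],
])

```text
t: 54.03
eef_pos: [0.6299, -0.1673, 0.1825]
tool_rot: [-179.9, 0.0, 70.1]
ft_force: [0.4, -0.3, -1.2]
grip_width: 0.0204
```

```bash
python3 go.py .6305 -.167 .1353; python3 look.py pot_tall scene; python3 snap.py scene s24 200 100 360 260 4
```

```text
t 54.03 pos [ 0.6299 -0.1673  0.1825] rot [-179.94    0.     70.12] F [ 0.4 -0.3 -1.2] w 20.4
shift mm tx 0.5 ty 0.5 tz 47.2  norm 0.7
scene 0.59 [ 0.6275 -0.1667] 1-iou 0.075 1176
```

View pics/s24.png

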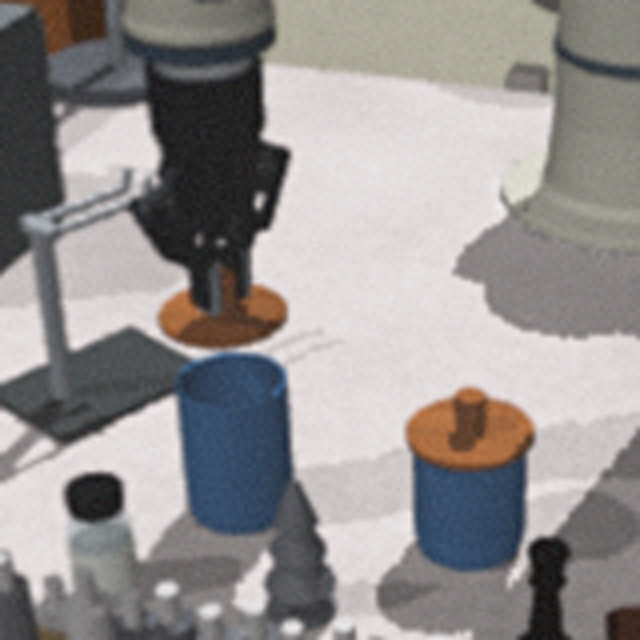

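Aligned over the tall pot; the stand is well clear. Lower.

Call:
carry_out([
  [0.5, 0, 10, 0],
  [0, 0, 14, 0],
  [0, 0, 8, 0],
  [0, 0, 4, 0],
  [0, 0, 3, 0],
  [0, 0, 2, 0],
  [0, 0, 2, 0],
  [0, 0, 1, 0],
  [0, 0, 1, 0],
  [0, 0, 1, 0],
  [0, 0, 0, 0],
  [0, 0, 0, 0],
])

```text
t: 55.18
eef_pos: [0.6304, -0.167, 0.1371]
tool_rot: [180.0, 0.0, 70.1]
ft_force: [0.4, 0.9, -0.9]
grip_width: 0.0203
```

Call:
carry_out([
  [0, 0, 0.7, 0],
  [0, 0, 0, 0],
  [0, 0, 0, 0],
])

```text
t: 55.43
eef_pos: [0.6304, -0.167, 0.1363]
tool_rot: [180.0, 0.0, 70.1]
ft_force: [0.2, -0.2, -0.7]
grip_width: 0.0204
```

Call:
carry_out([
  [0, 0, 0.6, 0],
  [0, 0, 0, 0],
  [0, 0, 0, 0],
])

```text
t: 55.68
eef_pos: [0.6304, -0.167, 0.1357]
tool_rot: [-180.0, -0.0, 70.1]
ft_force: [0.4, 0.2, -1.2]
grip_width: 0.0202
```

Call:
carry_out([
  [0, 0, 0.7, 0],
  [0, 0, 0, 0],
  [0, 0, 0, 0],
])

```text
t: 55.93
eef_pos: [0.6305, -0.167, 0.1355]
tool_rot: [180.0, 0.0, 70.1]
ft_force: [-1.5, 0.2, 6.2]
grip_width: 0.0202
```

Call:
carry_out([
  [0, 0, 0.4, 0],
  [0, 0, 0, 0],
  [0, 0, 0, 0],
])

```text
t: 56.18
eef_pos: [0.6306, -0.167, 0.1355]
tool_rot: [179.9, -0.0, 70.1]
ft_force: [-3.3, 1.6, 11.7]
grip_width: 0.0209
```

Seated. Release and clear.

Call:
carry_out([
  [0, 0, -0.7, 0],
  [0, 0, 0, 0],
])

```text
t: 56.35
eef_pos: [0.6305, -0.167, 0.1356]
tool_rot: [180.0, -0.0, 70.1]
ft_force: [-0.6, 0.2, 5.5]
grip_width: 0.0205
```

Call:
carry_out([
  [0, 0, 0, 0],
  [0, 0, 0, 0],
  [0, 0, 0, 0],
  [0, 0, 0, 0],
  [0, 0, 0, 0],
], claw=45)

```text
t: 56.77
eef_pos: [0.6304, -0.1669, 0.1352]
tool_rot: [-180.0, 0.0, 70.1]
ft_force: [-0.5, 0.2, -0.2]
grip_width: 0.0448
```

Call:
carry_out([
  [0, 0, -5, 0],
  [0, 0, -15, 0],
  [0, 0, -25, 0],
  [0, 0, -25, 0],
  [0, 0, -25, 0],
  [0, 0, -25, 0],
  [0, 0, -15, 0],
  [0, 0, -5, 0],
  [0, 0, 0, 0],
])

```text
t: 57.52
eef_pos: [0.6309, -0.1671, 0.2767]
tool_rot: [179.9, 0.0, 70.1]
ft_force: [-0.0, -0.6, -0.1]
grip_width: 0.0452
```

Call:
carry_out([
  [-10, -20, 0, 0],
  [-15, -30, 0, 0],
  [-15, -30, 0, 0],
  [-15, -30, 0, 0],
  [-15, -30, 0, 0],
  [-15, -30, 0, 0],
  [-10, -20, 0, 0],
  [-5, -10, 0, 0],
  [0, 0, 0, 0],
  [0, 0, 0, 0],
])

```text
t: 58.35
eef_pos: [0.4087, -0.1931, 0.275]
tool_rot: [-180.0, -0.0, 70.1]
ft_force: [0.6, -0.1, 0.4]
grip_width: 0.0451
```

```bash
python3 go.py .63 -.167; python3 snap.py scene s25 180 100 480 300 2.6; python3 snap.py top t25
```

```text
t 58.35 pos [ 0.4087 -0.1931  0.275 ] rot [-1.7999e+02 -1.0000e-02  7.0070e+01] F [ 0.6 -0.1  0.4] w 45.1
shift mm tx 100.0 ty 199.2 tz -  norm 222.9
```

View pics/s25.png

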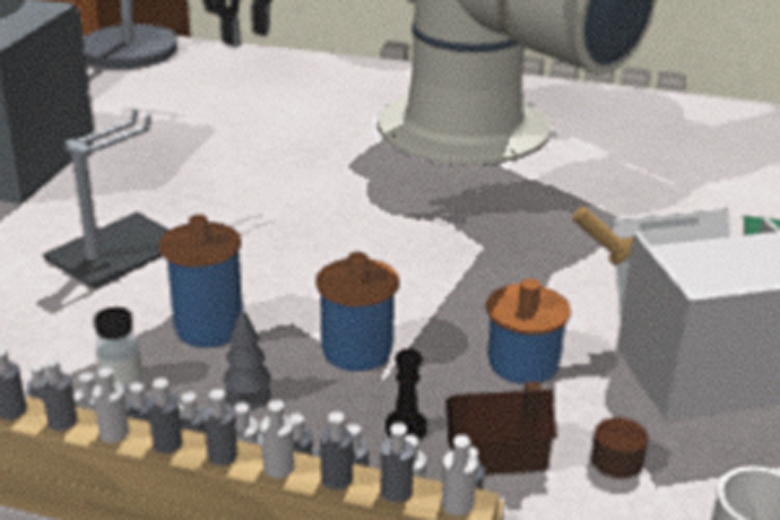

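View pics/t25.png

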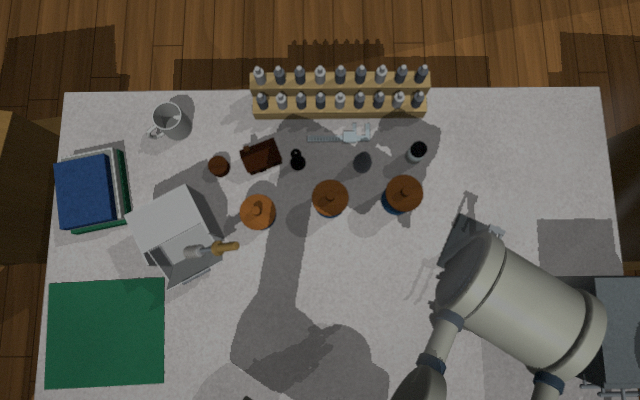

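The low pot seems to have moved slightly: its lid is at 258,212 in top, and the pot was at 263,205 before. I fit pot and lid together for all three.

```bash
python3 - <<'E'
from h import *
P=dict(pot_tall=(.6305,-.167),pot_mid=(.6237,.0065),pot_low=(.611,.178))
for c in('scene','top'): arm.snapshot(c)
for c in('scene','top'):
    L=arm.outline_of(c,'lid_a')
    for q in L: print(c,'lid det',round(q['confidence'],2),np.round(q['centre']))
    for p,xy in P.items():
        pj=proj(c,[*xy,H[p]+.01])[0]
        q=min(L,key=lambda r:np.linalg.norm(np.array(r['centre'])-pj))
        up=[cyl(.045,.008,.014),cyl(.011,.014,.042)]
        print(p,c,'lid',*fit(up,{c:q['pixels']},xy,H[p]-.008))
        for r in arm.outline_of(c,p)[:2]: print('   pot',round(r['confidence'],2),np.round(r['centre']),*fit([cyl(.04,0,H[p])],{c:r['pixels']},xy))
E
python3 snap.py scene s26 330 190 430 260 7; python3 snap.py top t26 230 160 440 240 3.8
```

```text
scene lid det 0.9 [383. 217.]
scene lid det 0.85 [317. 208.]
scene lid det 0.64 [253. 196.]
pot_tall scene lid [ 0.62973754 -0.16806881] 0.04349428676741618
   pot 0.67 [260. 214.] [ 0.63265513 -0.1658942 ] 0.31974420463629094
pot_mid scene lid [0.62506935 0.00859286] 0.07158603086204895
   pot 0.55 [317. 228.] [0.62231783 0.00790749] 0.38644049004933756
pot_low scene lid [0.59329642 0.18768564] 0.03709893048128343
   pot 0.87 [382. 237.] [0.59152206 0.18866136] 0.45411028848608626
top lid det 0.82 [332. 197.]
top lid det 0.59 [405. 193.]
pot_tall top lid [ 0.62970677 -0.16848596] 0.04957823129251704
   pot 0.71 [386. 208.] [ 0.59424237 -0.12716975] 0.8363915241720161
pot_mid top lid [0.62418638 0.00589901] 0.047953416680938554
   pot 0.58 [211. 250.] [0.6237 0.0065] 1.0
pot_low top lid [0.611 0.178] 1.0
   pot 0.66 [210. 248.] [0.611 0.178] 1.0
```

View pics/s26.png

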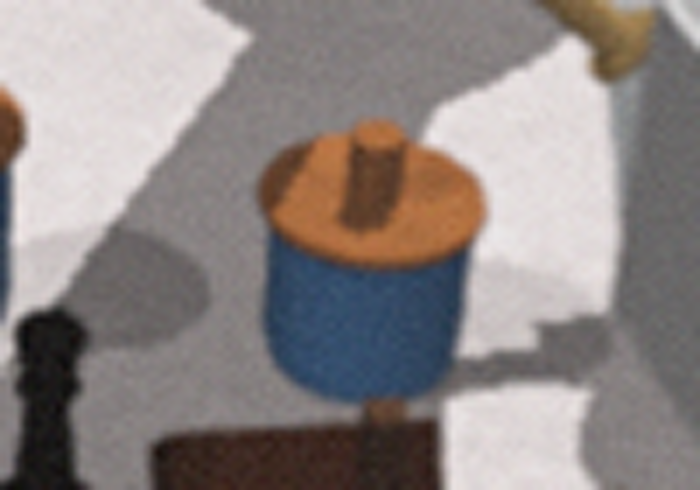

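View pics/t26.png

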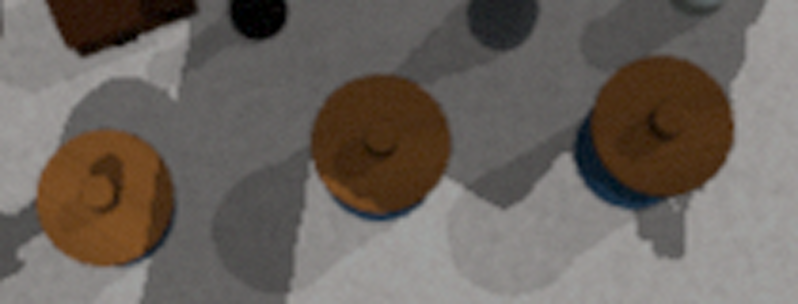

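```bash
python3 -c "
from rig import arm
print(arm.observe()['t'], arm.close_job())"
```

```text
the job is handed in; nothing more can be done
59.05 None
```

The job is handed in at 59 s, with the robot clear of everything. I can't confirm the verdict, because the hand-in reports none.

**Brushing:** I lifted the brush off the hook and brushed the pots in the order tall, mid, low. In each pot it went to the bottom, up until the head was about 10 mm below the rim, and to the bottom again. I felt floor contact on both strokes in every pot.

**Brush in the bin:** The brush is in the bin with its head at the floor. When I let go it tipped sideways. It now leans about 50° over the bin's side wall with the handle sticking out. It didn't move in later pictures, so I left it.

**Lids:** All three lids are on. Each one reached its rim within 0.2 mm of the expected height, and the last pictures show them flat and level.

**Checks that disagreed:**
- **Low pot moved:** By the last pictures the low pot had shifted about 2 cm since I lidded it, with the robot not near it. Its lid moved with it and still fits at rim height in the scene view.
- **Top-view network:** In the last top picture the network missed the low pot's lid and gave wrong outlines for the pots. I relied on the scene view and on the pictures themselves there.

The queen, farmhouse, pine, gauge, varnish and plinth look undisturbed in the last pictures.

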